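Set up the dispensing desk

TASK

Get the clinic's dispensing desk ready: press the label cassette fully home into the printer's recess until its block is flush, and after that push the feed button right down to take up the labels. Also stand every medicine carton upright in a slot of its own in the rack, right down to the slot's floor, and lay the spatula flat in the tray's long compartment and the forceps flat in the short one. Leave the jar, mug and notebook where they are.

Things in the scene. Friction and masses are not known exactly. Their poses are not given: they have to be found in the camera images.
- rack: Grey carton rack fixed to the desk, a block 162 (x) x 124 (y) x 28 mm high with four identical upright slots in its top. Origin: centre of its underside. z up. The slots' long side runs along its x.
- rack_hole0 (a point): Centre of the mouth of slot 0 of the rack, at the rack's top face (28 mm above the desk); axes as the rack's. The slot is 63 mm along x, 27 mm along y and 22 mm deep with a small bevelled edge; it takes one carton. Slot centres are 76 mm apart along x and 66 mm along y.
- rack_hole1 (a point): Centre of the mouth of slot 1 of the rack, at the rack's top face (28 mm above the desk); axes as the rack's. The slot is 63 mm along x, 27 mm along y and 22 mm deep with a small bevelled edge; it takes one carton. Slot centres are 76 mm apart along x and 66 mm along y.
- rack_hole2 (a point): Centre of the mouth of slot 2 of the rack, at the rack's top face (28 mm above the desk); axes as the rack's. The slot is 63 mm along x, 27 mm along y and 22 mm deep with a small bevelled edge; it takes one carton. Slot centres are 76 mm apart along x and 66 mm along y.
- rack_hole3 (a point): Centre of the mouth of slot 3 of the rack, at the rack's top face (28 mm above the desk); axes as the rack's. The slot is 63 mm along x, 27 mm along y and 22 mm deep with a small bevelled edge; it takes one carton. Slot centres are 76 mm apart along x and 66 mm along y.
- carton_a: Medicine carton, plain white card with a band, 60 mm (its x) x 24 mm (its y) x 64 mm tall (its z), about 60 g, standing upright on the desk. All the cartons are alike. Origin: centre of its underside. May be absent (then None).
- carton_b: Medicine carton, plain white card with a band, 60 mm (its x) x 24 mm (its y) x 64 mm tall (its z), about 60 g, standing upright on the desk. All the cartons are alike. Origin: centre of its underside. May be absent (then None).
- carton_c: Medicine carton, plain white card with a band, 60 mm (its x) x 24 mm (its y) x 64 mm tall (its z), about 60 g, standing upright on the desk. All the cartons are alike. Origin: centre of its underside. May be absent (then None).
- carton_d: Medicine carton, plain white card with a band, 60 mm (its x) x 24 mm (its y) x 64 mm tall (its z), about 60 g, standing upright on the desk. All the cartons are alike. Origin: centre of its underside. May be absent (then None).
- printer: Grey label printer fixed to the desk, 170 (x) x 100 (y) x 50 mm high, with a rectangular recess for the label cassette and a feed button in its top. Origin: centre of its underside.
- recess (a point): Centre of the mouth of the cassette recess, at the printer's top face (50 mm above the desk); axes as the printer's. Recess 70 mm along x, 48 mm along y. Its floor is a plate 14 mm below the mouth; pressed with about 4 N it goes down to 20 mm below the mouth and stays there, without springing back. A cassette merely laid in stands 6 mm proud.
- cassette: Black label cassette, loose, 90 g: block 66 (x) x 44 (y) x 20 mm high (lowest 4 mm are 2 mm narrower all round) with a grey grip rib on top, 50 mm along x, 12 mm wide (y), 18 mm tall (overall height 38 mm). Origin: centre of its underside. Fits the recess either way round; fully home, the block's top is flush with the printer's top (origin 20 mm below the mouth).
- feed (a joint): White round feed button on the printer's top, on the printer's x axis 80 mm from the recess centre towards the printer's -x. 0 = released, 0.006 m = fully down; springs back; about 4 N to press fully.
- feed_top (a point): Centre of the feed button's top face (28 mm across).
- tray: Steel instrument tray fixed to the desk, 200 (x) x 143 (y) mm, floor 4 mm thick, walls and divider 5 mm thick rising to 14 mm above the desk, with a long and a short compartment side by side, both running along its x. Origin: centre of its underside.
- long_bay (a point): Centre of the floor of the long compartment (inside 190 mm along x, 64 mm along y), 4 mm above the desk; axes as the tray's.
- short_bay (a point): Centre of the floor of the short compartment (inside 135 mm along x, 64 mm along y), 4 mm above the desk; axes as the tray's.
- spatula: Tablet-counting spatula lying on the desk, 170 mm long along its x: black handle from x = -85 to +30 mm, 14 mm wide (y), 12 mm high; thin steel blade from x = +30 to +85 mm, 24 mm wide, 4 mm thick. 40 g, balances at about x = -10 mm. Origin: middle of its length, at the underside.
- forceps: Steel forceps (rigid) lying on the desk, 120 mm long along x, two legs 10 mm high (z), closed at -x and open at +x, about 11 mm wide (y) at the middle, 15 mm at the tips. 30 g. Origin: middle of its length, at the underside.
- jar: White tablet jar, 64 mm across, 90 mm tall, a bystander beyond the rack. Origin: centre of its underside.
- mug: White mug, 80 mm across, 90 mm tall, a bystander beyond the rack. Origin: centre of its underside.
- notebook: Brown notebook 140 x 100 x 15 mm lying on the desk, a bystander. Origin: centre of its underside.
Things that resemble listed ones, but are neither listed nor needed, are in the scene too. Of the things like the printer, leave any that is brown; of the rest the smaller one is meant.

How it is judged:
On the way, in this order (a step that is already met when the one before it is completed fails the run):
1. the cassette is pressed fully home in the printer (z of cassette in the frame of recess below -0.018 m and horizontal distance between cassette and recess below 0.006 m and angle between cassette's own z axis and vertical below 0.06 rad), for 0.2 s.
2. with the cassette home, the feed button is pushed down (all of step 1 and value of joint feed above 0.0045 m), for 0.05 s.
At the end, for the whole second after the job is handed in: Cassette home (2 mm of flush, 6 mm of centre); each carton present upright in its own slot (6 mm of centre, 4 mm of floor); spatula flat in the long, forceps flat in the short compartment, right way up, lengthwise (0.35 rad), either end first; all at rest (all of step 1 and linear speed of each of cassette, carton_a, carton_b, carton_c, carton_d, spatula, forceps below 0.02 m/s and angular speed of each of cassette, carton_a, carton_b, carton_c, carton_d, spatula, forceps below 0.3 rad/s and ((horizontal distance between carton_a and rack_hole0 below 0.006 m and z of carton_a in the frame of rack_hole0 below -0.018 m) or (horizontal distance between carton_a and rack_hole1 below 0.006 m and z of carton_a in the frame of rack_hole1 below -0.018 m) or (horizontal distance between carton_a and rack_hole2 below 0.006 m and z of carton_a in the frame of rack_hole2 below -0.018 m) or (horizontal distance between carton_a and rack_hole3 below 0.006 m and z of carton_a in the frame of rack_hole3 below -0.018 m)) and angle between each of carton_a, carton_b, carton_c, carton_d's own z axis and vertical below 0.1 rad and angle between the x axis of each of carton_a, carton_b, carton_c, carton_d and the x axis of rack, either way round below 0.15 rad and ((horizontal distance between carton_b and rack_hole0 below 0.006 m and z of carton_b in the frame of rack_hole0 below -0.018 m) or (horizontal distance between carton_b and rack_hole1 below 0.006 m and z of carton_b in the frame of rack_hole1 below -0.018 m) or (horizontal distance between carton_b and rack_hole2 below 0.006 m and z of carton_b in the frame of rack_hole2 below -0.018 m) or (horizontal distance between carton_b and rack_hole3 below 0.006 m and z of carton_b in the frame of rack_hole3 below -0.018 m)) and ((horizontal distance between carton_c and rack_hole0 below 0.006 m and z of carton_c in the frame of rack_hole0 below -0.018 m) or (horizontal distance between carton_c and rack_hole1 below 0.006 m and z of carton_c in the frame of rack_hole1 below -0.018 m) or (horizontal distance between carton_c and rack_hole2 below 0.006 m and z of carton_c in the frame of rack_hole2 below -0.018 m) or (horizontal distance between carton_c and rack_hole3 below 0.006 m and z of carton_c in the frame of rack_hole3 below -0.018 m)) and ((horizontal distance between carton_d and rack_hole0 below 0.006 m and z of carton_d in the frame of rack_hole0 below -0.018 m) or (horizontal distance between carton_d and rack_hole1 below 0.006 m and z of carton_d in the frame of rack_hole1 below -0.018 m) or (horizontal distance between carton_d and rack_hole2 below 0.006 m and z of carton_d in the frame of rack_hole2 below -0.018 m) or (horizontal distance between carton_d and rack_hole3 below 0.006 m and z of carton_d in the frame of rack_hole3 below -0.018 m)) and x of spatula in the frame of long_bay between -0.016 and 0.016 m and y of spatula in the frame of long_bay between -0.028 and 0.028 m and z of spatula in the frame of long_bay below 0.005 m and angle between each of spatula, forceps's own z axis and vertical below 0.06 rad and angle between the x axis of each of spatula, forceps and the x axis of tray, either way round below 0.35 rad and x of forceps in the frame of short_bay between -0.013 and 0.013 m and y of forceps in the frame of short_bay between -0.028 and 0.028 m and z of forceps in the frame of short_bay below 0.005 m); the robot touches nothing.
It fails at once if the jar is pushed more than 4 cm or tipped (distance of jar from where it was at the start of the episode above 0.04 m or angle between jar's own z axis and vertical above 0.4 rad).
It fails at once if the mug is pushed more than 4 cm or tipped (distance of mug from where it was at the start of the episode above 0.04 m or angle between mug's own z axis and vertical above 0.4 rad).
It fails at once if the notebook is pushed more than 4 cm or tipped (distance of notebook from where it was at the start of the episode above 0.04 m or angle between notebook's own z axis and vertical above 0.4 rad).
Of carton_a, carton_b, carton_c, carton_d only 2 to 4 are there at a start; the rules pass over those that are not, and their reading is None.
At some moment in a run one of cassette, spatula, forceps may be knocked a few centimetres aside while the robot is not near it.
It also fails if it takes over 210 s, if anything falls off the work surface, if the arm or the gripper's body presses on something with over 40 N, if the wrist force passes 120 N, or if a joint passes its speed limit or range.

ROBOT

A 7-joint arm with a two-finger parallel gripper is mounted at the origin on the work surface. World frame = base frame: x ahead of the robot, y to its left, z up, the work surface at z = 0. Lengths are in m, angles in rad, forces in N, time in s.
With the tool pointing down it reaches from about 0.4 to 0.85 m from the base axis. Payload 10.4 kg.
Tool frame: the origin (TCP) lies at the very end of the fingers, on their centre line; the grasp point (between the pads) lies 19 mm behind it (manip.grip_depth is the distance from the TCP to the grasp point, in m); z points along the fingers, x is the direction in which the jaws open and shut, and the axes are right-handed (so a half turn about z gives the same grasp; the last joint's range is limited). The gripper opens to 85 mm and grips with 20 to 120 N. Pads are 22 mm wide; open, the fingers measure 114 mm over their backs; the gripper's body (76 mm by 85 mm) begins 54 mm behind the grasp point. The pads swing forward as they close: fully open they stand 13 mm farther back than shut.
Start: joints at [-0.023, 0.332, -0.065, 1.46, 0.022, 1.35, -0.088], TCP at [0.625, 0, 0.231] pointing down, gripper open.
Joint ranges: [-2.6, 2.6], [-0.5, 2.12], [-1.47, 1.34], [0.16, 2.42], [-1.27, 4.41], [0.06, 2.06], [-2.6, 2.6]. Speed limits (rad/s): [2.22, 2.22, 2.79, 2.79, 3.14, 3.14, 3.14].

INTERFACE

Orientations are given as a unit quaternion [x, y, z, w].
In Python, from workcell import manip, cams gives the robot as it stands. The module is installed in compiled form; this text tells all that it offers.
- The arm moves only by the tool move_arm, never from a script. Its arguments are lists of equal length, an entry for each row: "claw": the opening, from 0 (shut) to 1 (fully open); "dp": the shift along the tool's x, y, z as a fraction of full scale, a list of three; "turn": the turn, a rotation vector about the tool's x, y, z as a fraction of full scale, a list of three. A call has 1 to 8 rows; each row shifts and turns the commanded pose from where the row before left it, along the tool's axes as they then stand; what a row does not reach is not made up. Full scale, the value 1, is 200 mm for a shift and 45 degrees for a turn. A row lasts 1/12 s, in which the tool goes at most 41.7 mm and 7.16 degrees, less where a joint would pass 70% of its speed; a pose out of reach is approached as far as the arm can. A call with a number of a shift or a turn outside -1 to 1 is refused whole. A call with a gripper value outside its range is refused whole. The fingers move at their own pace and stop on an object; "grip_force" is the grip in N (left out, the last holds). Time passes only in rows, so rows that do not move let the fingers close. It gives the time, the measured TCP pose, the force and the opening at its end, in the units of the state.
- manip.get_obs(): the state, without advancing time (a new reading comes with each control period).
- cams.camera(name): name is "scene" or "side" or "wrist"; returns the picture (420x560x3 uint8, red, green, blue); there is no depth.
- cams.camera_info(name): a dict with "fx", "fy", "cx", "cy" (pixels), "pose" (4x4, takes a point from camera to world coordinates); the wrist camera has in their place "tool_from_camera" (4x4, takes a point from camera to tool coordinates, whose origin is the TCP and whose axes are the tool frame's). Camera axes: x right, y down, z forward; pixel columns grow to the right and rows downward; lengths in m; the calibration is good to about 2 mm. A picture is of the moment at which its call begins: read the wrist's pose just before it. camera_info takes no time and is no camera call.
- manip.hand_in(): hands the job in, once; it reports no verdict.
The state is a dict: "clock": time; "joint_pos": joint angles; "joint_velocities": joint speeds; "tau": joint torques, N m; "position": TCP position; "ee_rot": TCP orientation; "ft_force": force on the tool from outside, world axes, zero at the start; "torque": the same for the moment, N m; "grip_width": opening from 0.0 (shut) to 1.0 (fully open).
Only numpy, scipy, OpenCV 4.12 (cv2) and the standard library are available. Lean on these libraries where they do the work, as an engineer would, in place of code of your own. Each camera call takes 0.05 s, during which the arm holds its last target.

## Working session

There is one attempt and no reset: what is moved stays moved. The work goes in short steps, Python scripts to look and compute and a tool call to move; the robot and the scene stay as the last step left them, time stands still between calls to the robot, and variables do not carry over. Pictures are saved under pics/ and viewed, and the job is handed in when it is done.

Besides the shell and the picture viewer there is one more tool, called after ">>>" as name(argument=value, ...) on one line, values as JSON. move_arm: Moves the arm, as the interface text tells. Shift numbers are shares of 200 mm and turn numbers shares of 45 degrees, none past 1 either way. Its arguments: {"type":"object","properties":{"claw":{"type":"array","items":{"type":"number"}},"dp":{"type":"array","items":{"type":"array","items":{"type":"number"}}},"turn":{"type":"array","items":{"type":"array","items":{"type":"number"}}},"grip_force":{"type":"number"}},"required":["claw","dp","turn"]}

```bash
mkdir -p pics
python3 - <<'E'
from workcell import manip, cams
import cv2,numpy as np
np.set_printoptions(precision=4,suppress=True)
print(manip.get_obs())
for n in ["scene","side","wrist"]:
    im=cams.camera(n); cv2.imwrite(f"pics/{n}0.png",im[:,:,::-1]); 
    i=cams.camera_info(n); print(n,i)
E
```

```text
{'clock': 0.0, 'joint_pos': array([-0.0226,  0.3329, -0.0647,  1.461 ,  0.0216,  1.3499, -0.0885]), 'joint_velocities': array([-0.0008,  0.0018,  0.0016,  0.0007,  0.0008,  0.0013, -0.0009]), 'tau': array([  0.0005, -62.545 ,   0.0497, -39.161 ,   0.0164,   0.0098,
        -0.    ]), 'position': array([ 0.6246, -0.    ,  0.2305]), 'ee_rot': array([ 1.    ,  0.    , -0.0007,  0.    ]), 'ft_force': array([ 0.4319, -0.2182, -0.2922]), 'torque': array([ 0.0317, -0.0274, -0.0301]), 'grip_width': 0.998753309326857}
scene {'fx': 413.17587242536945, 'fy': 413.17587242536945, 'cx': 278.2516486218726, 'cy': 207.03242642365296, 'pose': array([[ 0.2533,  0.8054, -0.5358,  1.2007],
       [ 0.9674, -0.2087,  0.1436, -0.1125],
       [ 0.0038, -0.5547, -0.832 ,  1.1388],
       [ 0.    ,  0.    ,  0.    ,  1.    ]])}
side {'fx': 514.5211070209723, 'fy': 514.5211070209723, 'cx': 277.4741849051805, 'cy': 208.82165051546622, 'pose': array([[ 0.96  , -0.2172,  0.177 ,  0.2729],
       [-0.2802, -0.7419,  0.6092, -0.8512],
       [-0.001 , -0.6344, -0.773 ,  1.2412],
       [ 0.    ,  0.    ,  0.    ,  1.    ]])}
wrist {'fx': 329.55099434662844, 'fy': 329.55099434662844, 'cx': 278.8760198914292, 'cy': 214.70327455400525, 'tool_from_camera': array([[ 1.    , -0.    , -0.0002,  0.0004],
       [ 0.0001,  0.9498,  0.3129, -0.0798],
       [ 0.0002, -0.3129,  0.9498, -0.1409],
       [ 0.    ,  0.    ,  0.    ,  1.    ]])}
```

View pics/scene0.png

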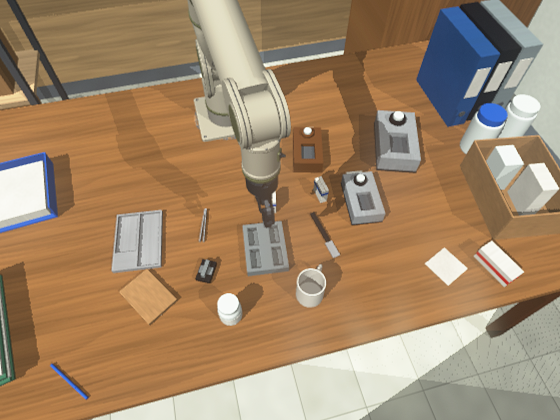

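View pics/side0.png

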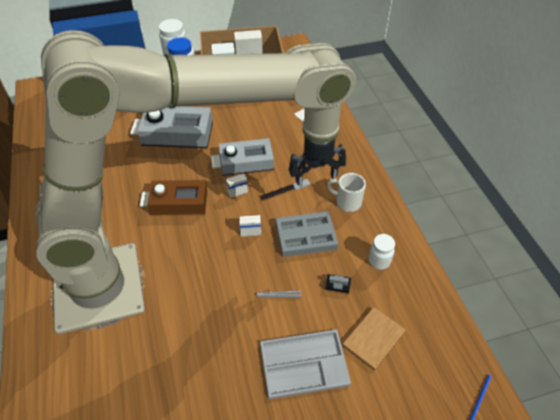

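View pics/wrist0.png

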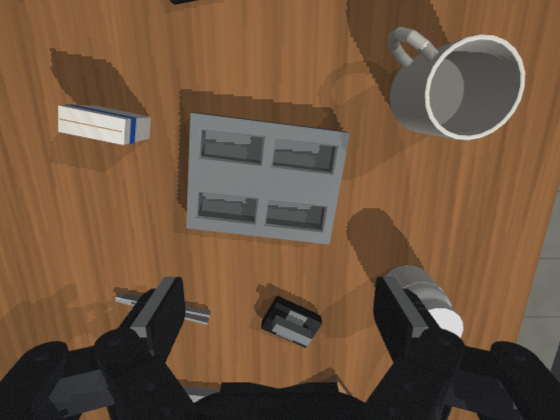

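```bash
cat > h.py <<'E'
from workcell import manip, cams
import cv2,numpy as np
from scipy.spatial.transform import Rotation as R
np.set_printoptions(precision=4,suppress=True)
def campose(n):
    i=cams.camera_info(n)
    if n=="wrist":
        o=manip.get_obs(); T=np.eye(4);T[:3,:3]=R.from_quat(o["ee_rot"]).as_matrix();T[:3,3]=o["position"]
        return i,T@i["tool_from_camera"]
    return i,i["pose"]
def shot(n):
    i,T=campose(n); im=cams.camera(n)[:,:,::-1].copy(); return im,i,T
def save(tag,n):
    im,i,T=shot(n); cv2.imwrite(f"pics/{tag}.png",im); np.savez(f"pics/{tag}.npz",T=T,k=[i["fx"],i["fy"],i["cx"],i["cy"]]); return im
def load(tag):
    d=np.load(f"pics/{tag}.npz"); return cv2.imread(f"pics/{tag}.png"),d["k"],d["T"]
def ray(tag,px,z):
    _,k,T=load(tag); px=np.atleast_2d(np.array(px,float))
    d=np.c_[(px[:,0]-k[2])/k[0],(px[:,1]-k[3])/k[1],np.ones(len(px))]@T[:3,:3].T
    return T[:3,3]+d*((z-T[2,3])/d[:,2])[:,None]
def proj(tag,p):
    _,k,T=load(tag); p=(np.atleast_2d(p)-T[:3,3])@T[:3,:3]
    return np.c_[p[:,0]/p[:,2]*k[0]+k[2],p[:,1]/p[:,2]*k[1]+k[3]]
def crop(tag,x0,y0,w,h,s,out,grid=True):
    im=load(tag)[0][y0:y0+h,x0:x0+w]; im=cv2.resize(im,None,fx=s,fy=s,interpolation=cv2.INTER_CUBIC)
    if grid:
        for x in range((x0//20+1)*20,x0+w,20): cv2.putText(im,str(x),((x-x0)*s,8),0,0.3,(0,255,255),1); cv2.line(im,((x-x0)*s,10),((x-x0)*s,15),(0,255,255),1)
        for y in range((y0//20+1)*20,y0+h,20): cv2.putText(im,str(y),(0,(y-y0)*s),0,0.3,(0,255,255),1)
    cv2.imwrite(f"pics/{out}.png",im)
def rect(mask,tag,z,show=True):
    c=max(cv2.findContours(mask,cv2.RETR_EXTERNAL,cv2.CHAIN_APPROX_NONE)[0],key=cv2.contourArea)
    w=ray(tag,c[:,0,:],z)[:,:2]
    (cx,cy),(a,b),an=cv2.minAreaRect((w*1000).astype(np.float32))
    return (cx,cy),(a,b),an,c
E
python3 - <<'E'
from h import *
for n in ["scene","side","wrist"]: save("a_"+n,n)
crop("a_scene",260,80,190,150,4,"c1")
crop("a_side",110,80,200,170,4,"c2")
E
```

```text
(no output)
```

View pics/c1.png

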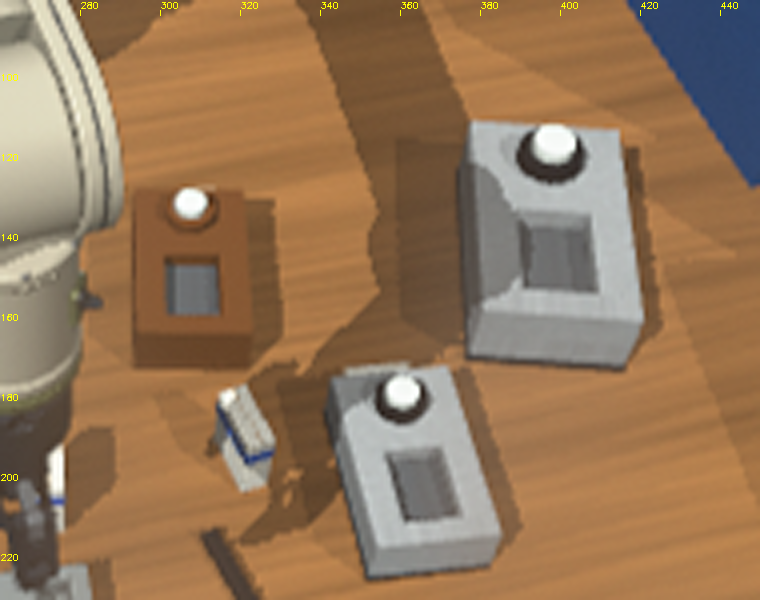

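View pics/c2.png

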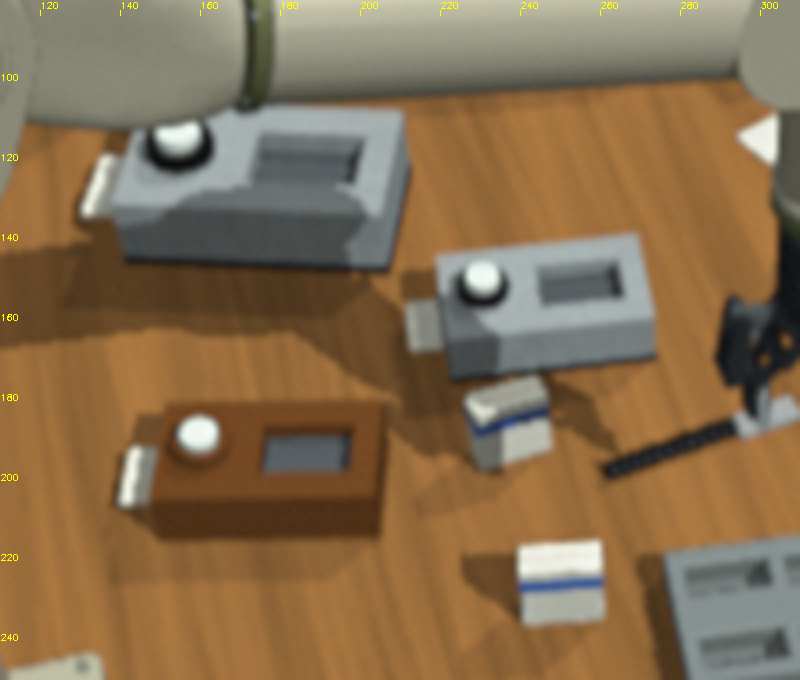

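Run:
```python
from h import *
for name,t,px,z in [("printer","a_scene",(363,200),.05),("btn","a_scene",(360,178),.055),("cass","a_scene",(206,270),.03),("cassW","a_wrist",(292,322),.03),("cartA","a_scene",(321,185),.06),("cartB","a_side",(250,222),.06),("spat","a_scene",(325,235),.005),("forc","a_scene",(204,225),.01),("forcW","a_wrist",(162,307),.01),("tray","a_scene",(138,240),.01),("rackW","a_wrist",(268,180),.028),("jar","a_scene",(230,300),.09),("mug","a_scene",(311,280),.09),("note","a_scene",(148,295),.015)]:
    print(name,ray(t,px,z)[0])
```

```text
printer [0.5415 0.3453 0.05  ]
btn [0.4589 0.3657 0.055 ]
cass [ 0.6478 -0.1819  0.03  ]
cassW [ 0.6411 -0.171   0.03  ]
cartA [0.4575 0.2302 0.06  ]
cartB [0.4528 0.0546 0.06  ]
spat [0.6102 0.1991 0.005 ]
forc [ 0.481  -0.1644  0.01  ]
forcW [ 0.4761 -0.1633  0.01  ]
tray [ 0.4836 -0.3716  0.01  ]
rackW [0.6135 0.0053 0.028 ]
jar [ 0.7798 -0.1305  0.09  ]
mug [0.7793 0.0944 0.09  ]
note [ 0.676  -0.3557  0.015 ]
```

>>> move_arm(claw=[1,1,1,1,1], dp=[[0.01,0.17,0],[0.01,0.17,0],[0.01,0.17,0],[0,0.17,0],[0,0,0]], turn=[[0,0,0],[0,0,0],[0,0,0],[0,0,0],[0,0,0]])

```text
clock: 0.72
position: [0.6297, -0.1454, 0.2311]
ee_rot: [1.0, -0.005, -0.0, 0.002]
ft_force: [-0.7, -0.7, -0.4]
grip_width: 1.003
```

Run:
```python
from h import *
print(manip.get_obs()["position"])
save("b_wrist","wrist"); save("b_scene","scene")
```

```text
[ 0.6297 -0.1454  0.2311]
```

View pics/b_wrist.png

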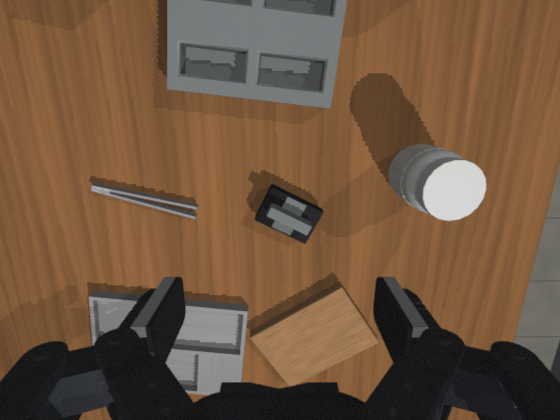

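View pics/b_scene.png

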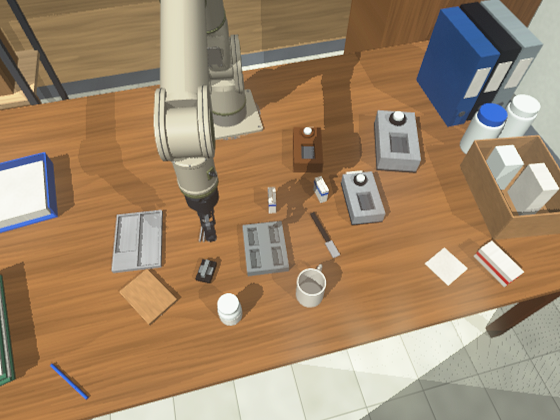

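The wrist view shows the cassette at (289,214), the forceps at (145,200), the tray at lower left and the jar at (437,183). In the scene view only two cartons stand free, at (272,200) and (321,188). I'll enlarge the cassette and the forceps.

Run:
```python
from h import *
im=load("b_wrist")[0]; crop("b_wrist",240,170,100,85,8,"c3")
crop("b_wrist",80,160,130,70,6,"c3f")
sub=np.zeros(im.shape[:2],np.uint8); sub[170:260,240:340]=1
g=im.max(2); m=((g<60)&(sub>0)).astype(np.uint8)*255
hsv=cv2.cvtColor(im,cv2.COLOR_BGR2HSV); m2=(((hsv[...,1]<70)|(g<45))&(sub>0)).astype(np.uint8)*255
for k in (m,m2):
    for z in (.02,.0):
        r=rect(k,"b_wrist",z); print(z,r[:3],cv2.boundingRect(r[3]))
```

```text
0.02 ((640.1315307617188, -181.80648803710938), (46.00972366333008, 66.4204330444336), 62.52517318725586) (255, 184, 68, 59)
0.0 ((640.6533203125, -188.45236206054688), (48.62650680541992, 70.1980972290039), 62.525177001953125) (255, 184, 68, 59)
0.02 ((640.278564453125, -181.89410400390625), (45.98992919921875, 65.76434326171875), 62.525177001953125) (255, 184, 68, 59)
0.0 ((640.8087768554688, -188.54498291015625), (48.6055908203125, 69.50470733642578), 62.525142669677734) (255, 184, 68, 59)
```

View pics/c3.png

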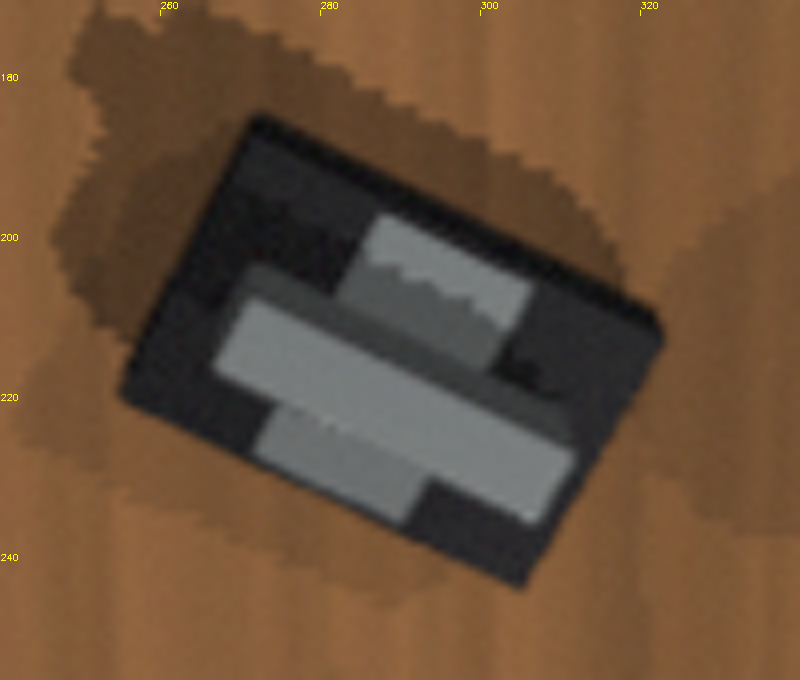

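View pics/c3f.png

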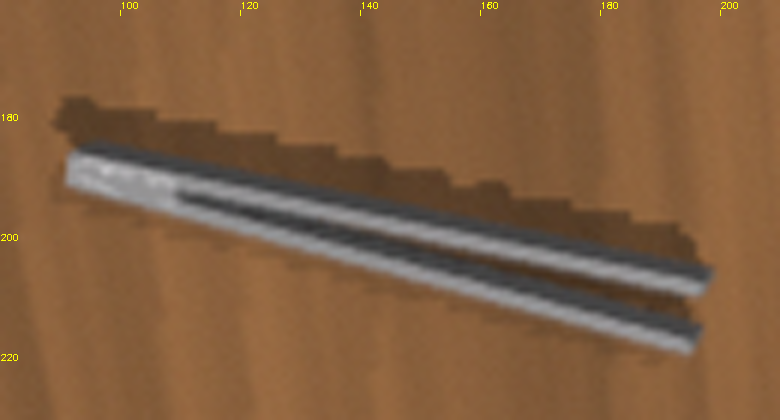

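Run:
```python
from h import *
p=ray("b_wrist",[(271,207.5),(312,227),(307,235.5),(266.5,216)],.038); print(p.mean(0),p)
d=p[1]+p[2]-p[0]-p[3]; print(np.degrees(np.arctan2(d[1],d[0])))
# block top: corners w/ z=.02
p=ray("b_wrist",[(255.5,219.5),(305,243.5),(322.5,213)],.02);print((p[0]+p[2])/2)
d=p[1]-p[0]; print(np.degrees(np.arctan2(d[1],d[0])),np.linalg.norm(d))
# forceps
f=ray("b_wrist",[(92,186),(91,190),(198,208),(195,218)],.01); print(f,(f[:2].mean(0)+f[2:].mean(0))/2)
d=f[2:].mean(0)-f[:2].mean(0); print(np.degrees(np.arctan2(d[1],d[0])),np.linalg.norm(d))
```

```text
[ 0.6407 -0.1845  0.038 ] [[ 0.6213 -0.1684  0.038 ]
 [ 0.6652 -0.1909  0.038 ]
 [ 0.66   -0.2008  0.038 ]
 [ 0.6163 -0.1779  0.038 ]]
-27.37530983838982
[ 0.6407 -0.1845  0.02  ]
-28.016206625571776 0.06390193459924695
[[ 0.4195 -0.1498  0.01  ]
 [ 0.4175 -0.1545  0.01  ]
 [ 0.5365 -0.1769  0.01  ]
 [ 0.532  -0.189   0.01  ]] [ 0.4764 -0.1676  0.01  ]
-14.906153680001534 0.11975400323164022
```

```bash
cat >> h.py <<'E'
def to(x,y,z,yaw):
    "residual to target: shares in tool axes; yaw of tool x in world deg"
    o=manip.get_obs(); M=R.from_quat(o["ee_rot"]).as_matrix(); p=o["position"]
    cy=np.degrees(np.arctan2(M[1,0],M[0,0])); dy=(yaw-cy+180)%360-180
    print("pos",p,"yaw %.2f"%cy,"tilt",M[:,2],"q",o["joint_pos"],"F",o["ft_force"],"w %.3f"%o["grip_width"],"t",o["clock"])
    c=np.radians(yaw); T=np.array([[np.cos(c),np.sin(c),0],[np.sin(c),-np.cos(c),0],[0,0,-1]])
    D=R.from_matrix(M.T@T).as_rotvec()
    print(" dp now-axes",M.T@(np.array([x,y,z])-p)/.2," dp final-axes",T.T@(np.array([x,y,z])-p)/.2," turn",np.degrees(D)/45)
E
echo
```

>>> move_arm(claw=[1,1,1,1,1,1,1,1], dp=[[0.055,0.195,0],[0,0,0.08],[0,0,0.08],[0,0,0.08],[0,0,0.08],[0,0,0.08],[0,0,0.08],[0,0,0.08]], turn=[[0,0,0],[0,0,-0.155],[0,0,-0.155],[0,0,-0.155],[0,0,-0.155],[0,0,-0.155],[0,0,-0.155],[0,0,-0.155]])

```text
clock: 1.48
position: [0.6423, -0.173, 0.1186]
ee_rot: [0.909, 0.417, 0.0, -0.0]
ft_force: [-0.0, -0.5, -0.8]
grip_width: 1.002
```

>>> move_arm(claw=[1,1,0.5,0.5,0.5], dp=[[0,0,0],[0,0,0],[0,0,0],[0,0,0],[0,0,0]], turn=[[0,0,-0.15],[0,0,-0.15],[0,0,0],[0,0,0],[0,0,0]])

```text
clock: 1.9
position: [0.6423, -0.1742, 0.1196]
ee_rot: [0.856, 0.516, 0.0, -0.0]
ft_force: [0.4, 0.2, 0.2]
grip_width: 0.606
```

Run:
```python
from h import *
to(.6407,-.1845,.022,62.5)
save("c_wrist","wrist")
```

```text
pos [ 0.6423 -0.1742  0.1196] yaw 62.15 tilt [ 0.0005  0.0003 -1.    ] q [ 0.3175  0.5006 -0.1653  1.4692  0.0851  1.1784  1.2243] F [0.4067 0.2128 0.1651] w 0.606 t 1.9
 dp now-axes [-0.0497  0.017   0.4878]  dp final-axes [-0.0495  0.0168  0.4879]  turn [ 0.0004 -0.0006 -0.0078]
```

View pics/c_wrist.png

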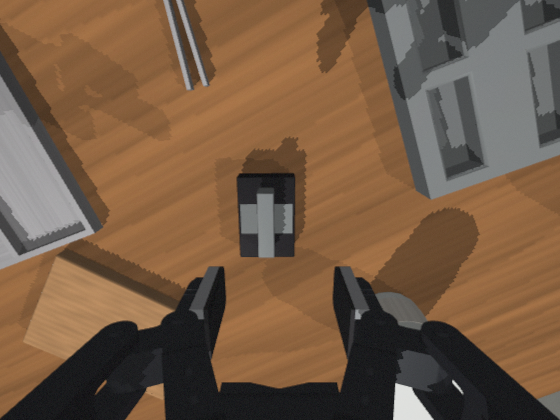

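Run:
```python
from h import *
p=ray("c_wrist",[(265.5,188),(265.5,257)],.038); print(p)
p=ray("c_wrist",[(239,257),(295,257),(237,182),(295,182)],.02); print(p.mean(0))
```

```text
[[ 0.6149 -0.1705  0.038 ]
 [ 0.661  -0.1956  0.038 ]]
[ 0.6417 -0.185   0.02  ]
```

>>> move_arm(claw=[0.5,0.5,0.5,0.5,0.5,0.5,0.5], dp=[[-0.05,0.017,0],[0,0,0.12],[0,0,0.12],[0,0,0.12],[0,0,0.12],[0,0,0.008],[0,0,0]], turn=[[0,0,0],[0,0,0],[0,0,0],[0,0,0],[0,0,0],[0,0,0],[0,0,0]])

```text
clock: 2.53
position: [0.6399, -0.186, 0.0209]
ee_rot: [0.856, 0.517, -0.001, -0.0]
ft_force: [0.6, 0.8, 0.5]
grip_width: 0.501
```

Run:
```python
from h import *
to(.6407,-.1845,.022,62.5)
save("d_wrist","wrist")
```

```text
pos [ 0.6399 -0.186   0.0209] yaw 62.24 tilt [-0.0014  0.0001 -1.    ] q [ 0.3278  0.6054 -0.1547  1.5351  0.1039  1.0106  1.2312] F [0.6343 0.8406 0.5057] w 0.501 t 2.5333
 dp now-axes [ 0.0084  0.0003 -0.0053]  dp final-axes [ 0.0084  0.0004 -0.0053]  turn [-0.0017  0.0007 -0.0057]
```

View pics/d_wrist.png

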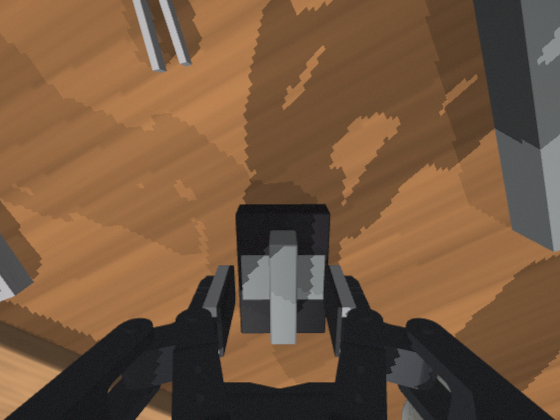

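>>> move_arm(claw=[0,0,0,0,0,0,0,0], dp=[[0,0,-0.008],[0,0,0],[0,0,0],[0,0,0],[0,0,0],[0,0,0],[0,0,-0.1],[0,0,-0.1]], turn=[[0,0,0],[0,0,0],[0,0,0],[0,0,0],[0,0,0],[0,0,0],[0,0,0],[0,0,0]], grip_force=50)

```text
clock: 3.25
position: [0.6391, -0.1852, 0.0625]
ee_rot: [0.856, 0.517, -0.001, -0.001]
ft_force: [1.1, 0.6, -0.5]
grip_width: 0.124
```

>>> move_arm(claw=[0,0,0,0,0,0,0,0], dp=[[0,0,-0.15],[0,0,-0.15],[0,0,-0.15],[0,0,-0.15],[0,0,-0.15],[0,0,0],[0,0,0],[0,0,0]], turn=[[0,0,0],[0,0,0],[0,0,0],[0,0,0],[0,0,0],[0,0,0],[0,0,0],[0,0,0]])

```text
clock: 3.92
position: [0.6399, -0.1853, 0.2125]
ee_rot: [0.856, 0.517, -0.0, -0.0]
ft_force: [-1.0, -0.3, -1.4]
grip_width: 0.122
```

Run:
```python
from h import *
to(.6407,-.1845,.022,62.5)
save("e_wrist","wrist");save("e_scene","scene");save("e_side","side")
crop("e_scene",320,160,90,75,8,"c4")
```

```text
pos [ 0.6399 -0.1853  0.2125] yaw 62.32 tilt [-0.0011  0.0002 -1.    ] q [ 0.3304  0.4386 -0.1629  1.3583  0.0706  1.3515  1.255 ] F [-0.9719 -0.2559 -1.3889] w 0.122 t 3.9167
 dp now-axes [0.0059 0.0025 0.9523]  dp final-axes [0.0056 0.0015 0.9524]  turn [-0.0013  0.0004 -0.0039]
```

View pics/e_wrist.png

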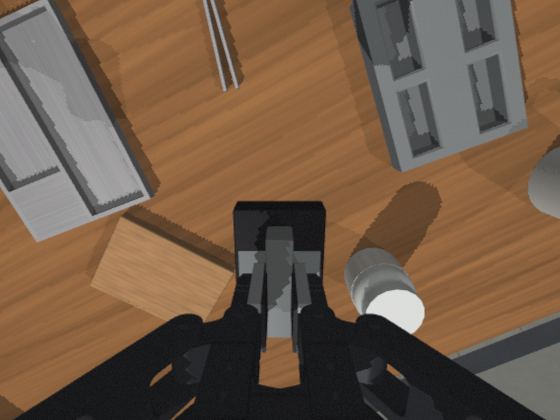

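View pics/c4.png

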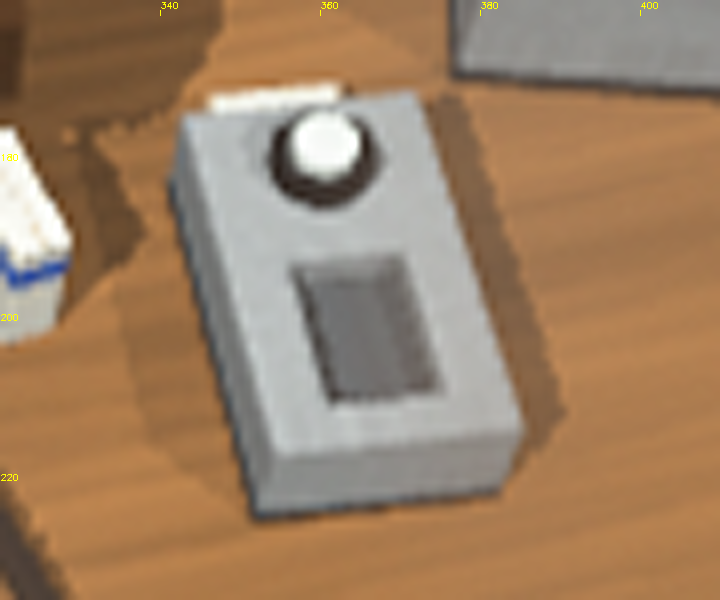

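Run:
```python
from h import *
crop("e_wrist",220,190,120,80,6,"c5")
c=ray("e_scene",[(344,175),(372,171.5),(385,214),(355,217)],.05); print(c,c.mean(0))
r=ray("e_scene",[(356.5,193),(370,192),(375,208.5),(361,210)],.05); print(r,r.mean(0))
print(np.linalg.norm(r[2]-r[1]),np.linalg.norm(c[2]-c[1]),np.linalg.norm(c[1]-c[0]))
d=c[2]+c[3]-c[0]-c[1]; print(np.degrees(np.arctan2(d[1],d[0])))
print(ray("e_scene",(360.5,177.5),.056))
```

```text
[[0.4302 0.3207 0.05  ]
 [0.4397 0.417  0.05  ]
 [0.6089 0.3927 0.05  ]
 [0.5957 0.2977 0.05  ]] [0.5186 0.357  0.05  ]
[[0.5103 0.3349 0.05  ]
 [0.5175 0.3788 0.05  ]
 [0.5817 0.3702 0.05  ]
 [0.5759 0.3252 0.05  ]] [0.5463 0.3523 0.05  ]
0.06474659591237547 0.17094809273427533 0.09676877399147112
-8.037746510396229
[[0.458  0.3677 0.056 ]]
```

View pics/c5.png

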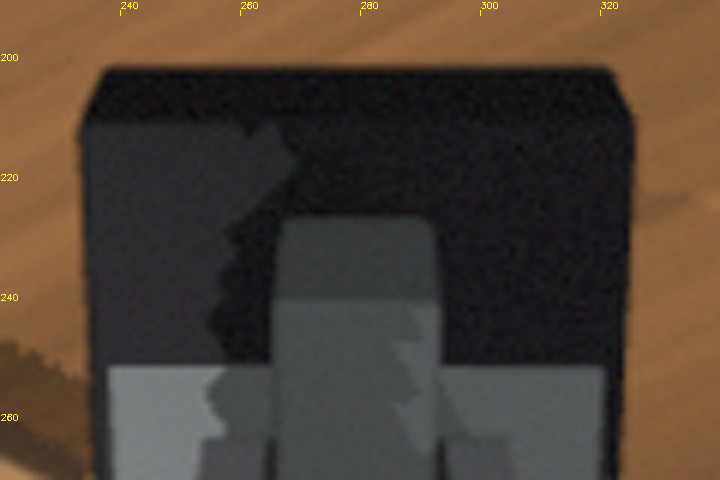

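Run:
```python
from h import *
_,k,T=load("e_wrist"); o=manip.get_obs(); M=R.from_quat(o["ee_rot"]).as_matrix()
for px,dz in (((233,210.5),.0025),((325,210.5),.0025),((266.5,240),-.0155),((292.5,240),-.0155)):
    p=ray("e_wrist",px,o["position"][2]-dz)[0]; print(M.T@(p-o["position"]))
```

```text
[-0.0213 -0.034   0.0026]
[ 0.0209 -0.034   0.0026]
[-0.0054 -0.0269 -0.0154]
[ 0.0054 -0.0269 -0.0154]
```

>>> move_arm(claw=[0,0,0,0,0,0,0,0], dp=[[0,0,-0.067],[0,0,-0.067],[0,0,-0.067],[0.18,-0.033,0],[0.18,-0.033,0],[0.18,-0.033,0],[0.18,-0.033,0],[0.18,-0.033,0]], turn=[[0,0,-0.148],[0,0,-0.148],[0,0,-0.148],[0,0,0],[0,0,0],[0,0,0],[0,0,0],[0,0,0]])

```text
clock: 4.73
position: [0.6311, -0.001, 0.2525]
ee_rot: [0.753, 0.658, -0.001, -0.0]
ft_force: [0.8, -0.1, -1.4]
grip_width: 0.124
```

>>> move_arm(claw=[0,0,0,0,0,0,0,0], dp=[[0.18,-0.033,0],[0.18,-0.033,0],[0.18,-0.033,0],[0.18,-0.033,0],[0.18,-0.033,0],[0.18,-0.033,0],[0.18,-0.033,0],[0.18,-0.033,0]], turn=[[0,0,0],[0,0,0],[0,0,0],[0,0,0],[0,0,0],[0,0,0],[0,0,0],[0,0,0]])

```text
clock: 5.4
position: [0.6174, 0.2913, 0.2524]
ee_rot: [0.753, 0.658, -0.001, -0.0]
ft_force: [1.4, 0.8, -1.1]
grip_width: 0.125
```

Run:
```python
from h import *
to(.62,.345,.25,82)
```

```text
pos [0.6174 0.2913 0.2524] yaw 82.29 tilt [-0.0013 -0.0007 -1.    ] q [-0.239   0.4847 -0.4015  1.2345  0.1842  1.4592  0.8169] F [ 1.4184  0.7929 -1.0689] w 0.125 t 5.4
 dp now-axes [ 0.2677 -0.0232  0.012 ]  dp final-axes [ 0.2675 -0.0246  0.0122]  turn [-0.0015  0.0012  0.0065]
```

>>> move_arm(claw=[0,0,0,0,0], dp=[[0.13,-0.01,0],[0.13,-0.01,0],[0,0,0],[0,0,0],[0,0,0]], turn=[[0,0,0],[0,0,0],[0,0,0],[0,0,0],[0,0,0]])

```text
clock: 5.82
position: [0.6211, 0.3413, 0.2525]
ee_rot: [0.753, 0.658, -0.001, 0.0]
ft_force: [0.1, -0.5, -0.4]
grip_width: 0.121
```

Run:
```python
from h import *
to(.62,.345,.25,82)
save("f_wrist","wrist")
```

```text
pos [0.6211 0.3413 0.2525] yaw 82.29 tilt [-0.001  -0.0012 -1.    ] q [-0.3157  0.5466 -0.4042  1.1465  0.2069  1.4885  0.7526] F [ 0.1483 -0.5141 -0.4087] w 0.121 t 5.8167
 dp now-axes [ 0.0178 -0.0077  0.0123]  dp final-axes [ 0.0177 -0.0078  0.0124]  turn [-0.0011  0.0017  0.0065]
```

View pics/f_wrist.png

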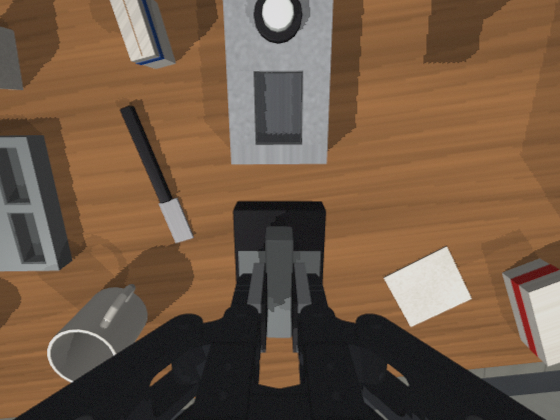

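Run:
```python
from h import *
crop("f_wrist",210,0,140,175,4,"c6")
crop("f_wrist",110,95,90,155,4,"c6s")
```

```text
(no output)
```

View pics/c6.png

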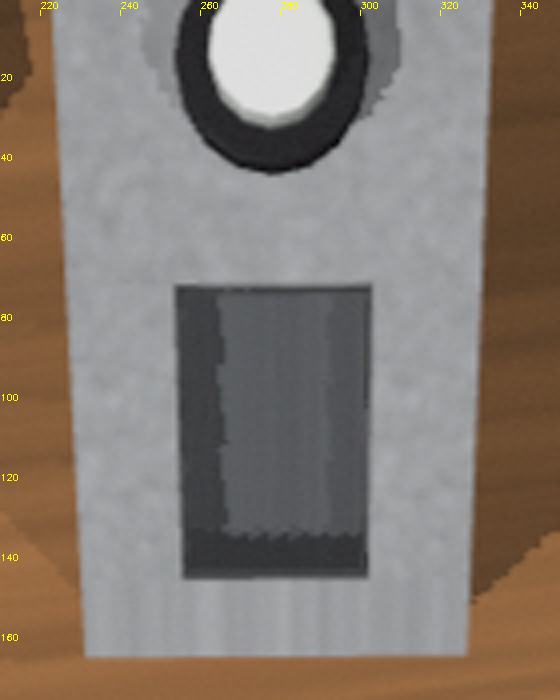

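View pics/c6s.png

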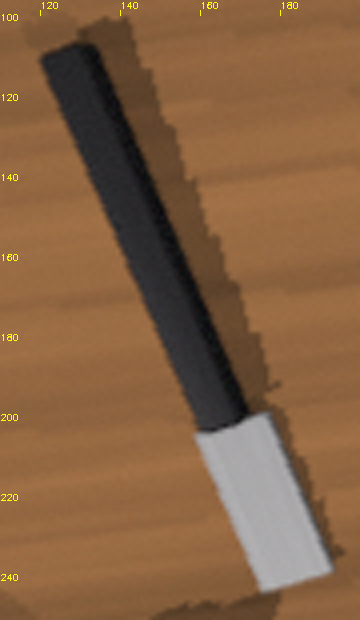

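Run:
```python
from h import *
r=ray("f_wrist",[(253.7,71.2),(303,71.2),(302,144.5),(255.5,144.5)],.05); print(r,r.mean(0))
d=r[2]+r[3]-r[0]-r[1]; print("x ax",np.degrees(np.arctan2(d[1],d[0])),np.linalg.norm(d)/2, np.linalg.norm(r[1]-r[0]),np.linalg.norm(r[2]-r[3]))
e=ray("f_wrist",[(230,164),(327,164)],.05);d=e[1]-e[0];print("edge",np.degrees(np.arctan2(d[1],d[0])),np.linalg.norm(d),e.mean(0))
s=ray("f_wrist",[(175.5,243),(193,238)],.004); h=ray("f_wrist",[(120,110),(130,105.5)],.012)
print(s,h,np.linalg.norm(h[1]-h[0])); d=s.mean(0)-h.mean(0);d[2]=0;print("spat",(s.mean(0)+h.mean(0))/2,np.degrees(np.arctan2(d[1],d[0])),np.linalg.norm(d))
```

```text
[[0.5067 0.3315 0.05  ]
 [0.5131 0.3784 0.05  ]
 [0.5817 0.3697 0.05  ]
 [0.5753 0.3225 0.05  ]] [0.5442 0.3505 0.05  ]
x ax -7.404168513973859 0.06920075247786873 0.04731540274975002 0.04766930632005791
edge 82.30294819155692 0.10127560783286041 [0.5983 0.3431 0.05  ]
[[0.6886 0.1976 0.004 ]
 [0.6848 0.2213 0.004 ]] [[0.5219 0.1768 0.012 ]
 [0.5188 0.189  0.012 ]] 0.012628582638654063
spat [0.6035 0.1962 0.008 ] 9.077051344693407 0.16847024467405314
```

Run:
```python
from h import *
to(.5463,.3508,.085,82.4)
```

```text
pos [0.6214 0.3406 0.2529] yaw 82.23 tilt [-0.0005 -0.0012 -1.    ] q [-0.3149  0.5459 -0.4039  1.1465  0.2069  1.4885  0.7526] F [ 0.6356 -1.5973 -0.4625] w 0.127 t 5.8667
 dp now-axes [ 0.0007 -0.3787  0.8395]  dp final-axes [ 0.0008 -0.3789  0.8394]  turn [-0.0004  0.0016 -0.0038]
```

>>> move_arm(claw=[0,0,0,0,0,0,0,0], dp=[[0,-0.19,0],[0,-0.19,0],[0,0,0.17],[0,0,0.17],[0,0,0.17],[0,0,0.17],[0,0,0.16],[0,0,0]], turn=[[0,0,0],[0,0,0],[0,0,0],[0,0,0],[0,0,0],[0,0,0],[0,0,0],[0,0,0]])

```text
clock: 6.53
position: [0.5432, 0.3479, 0.0788]
ee_rot: [0.754, 0.657, -0.005, -0.0]
ft_force: [-0.8, -1.3, -1.5]
grip_width: 0.125
```

Run:
```python
from h import *
to(.5463,.3508,.085,82.4)
save("g_wrist","wrist"); save("g_side","side")
crop("g_wrist",180,120,200,150,4,"c7"); crop("g_side",190,110,110,80,7,"c7s")
```

```text
pos [0.5432 0.3479 0.0788] yaw 82.20 tilt [-0.008  -0.0063 -0.9999] q [-0.329   0.5369 -0.4172  1.542   0.2318  1.1223  0.6375] F [-0.7509 -1.3417 -1.4852] w 0.125 t 6.5333
 dp now-axes [ 0.0162  0.0131 -0.0314]  dp final-axes [ 0.0164  0.0134 -0.0312]  turn [-0.009   0.0093 -0.0045]
```

View pics/c7.png

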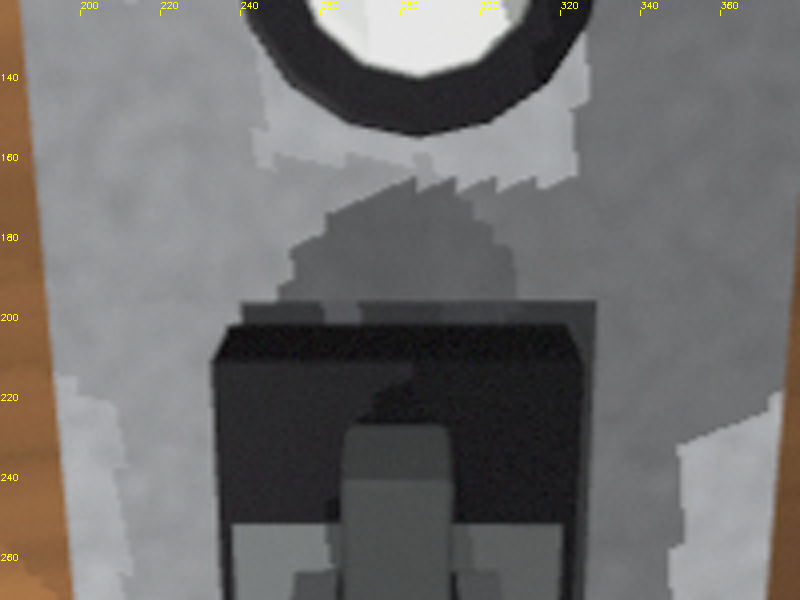

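View pics/c7s.png

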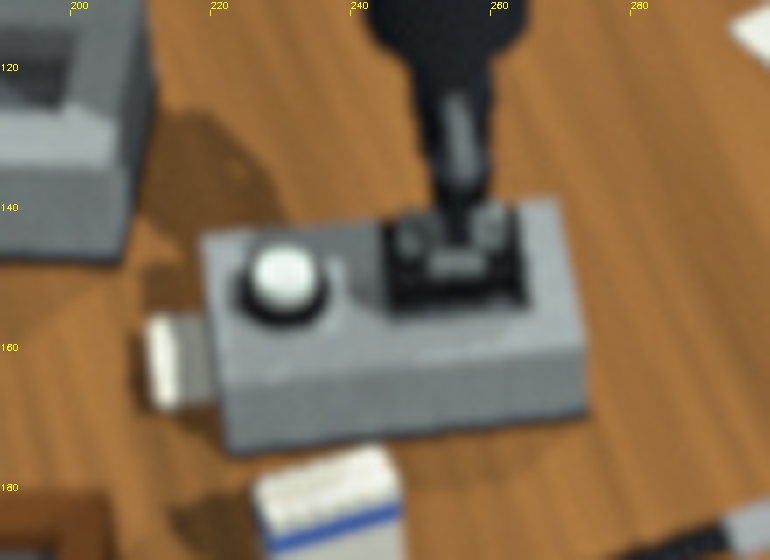

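Run:
```python
from h import *
o=manip.get_obs(); M=R.from_quat(o["ee_rot"]).as_matrix()
r=ray("g_wrist",[(240.3,196),(328.5,196)],.05); print(r, (r-o["position"])@M)
c=r.mean(0); u=np.radians(-7.6); print("recess c",c+.035*np.array([np.cos(u),np.sin(u),0]))
b=ray("g_wrist",[(233,210.5),(325.5,210.5)],o["position"][2]-.0025); print((b-o["position"])@M)
to(.5463,.3508,.085,82.4)
```

```text
[[0.5061 0.3316 0.05  ]
 [0.5124 0.3781 0.05  ]] [[-0.0244 -0.0368  0.0358]
 [ 0.0225 -0.0369  0.0357]]
recess c [0.5439 0.3502 0.05  ]
[[-0.0236 -0.039   0.0026]
 [ 0.0166 -0.0391  0.0025]]
pos [0.5459 0.3508 0.0857] yaw 82.22 tilt [-0.001  -0.0011 -1.    ] q [-0.3292  0.5316 -0.4191  1.534   0.2307  1.1266  0.6382] F [0.3318 1.255  0.8346] w 0.120 t 6.6333
 dp now-axes [0.0001 0.0019 0.0035]  dp final-axes [0.0001 0.0019 0.0035]  turn [-0.0011  0.0015 -0.004 ]
```

Run:
```python
from h import *
save("h_wrist","wrist"); to(.5457,.3504,.085,82.4)
crop("h_wrist",220,180,120,50,6,"c8")
```

```text
pos [0.5468 0.3519 0.0875] yaw 82.24 tilt [ 0.0017  0.0009 -1.    ] q [-0.3295  0.5301 -0.4197  1.5321  0.2306  1.1267  0.6382] F [-0.0139  0.8748  0.228 ] w 0.121 t 6.6833
 dp now-axes [-0.0081 -0.0044  0.0126]  dp final-axes [-0.0081 -0.0044  0.0126]  turn [ 0.002  -0.0014 -0.0036]
```

View pics/c8.png

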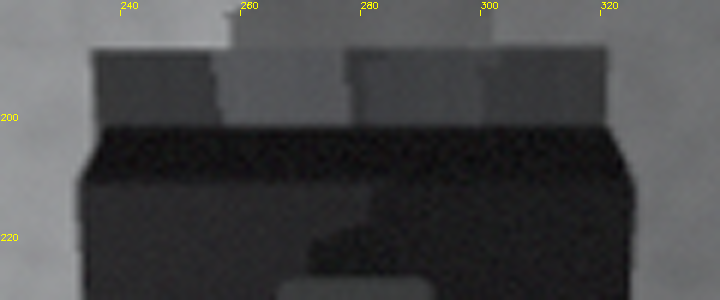

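Run:
```python
from h import *
r=ray("h_wrist",[(235.3,188),(320.8,188)],.05)
c=r.mean(0); u=np.radians(-7.6); print("recess c",c+.035*np.array([np.cos(u),np.sin(u),0]))
to(.5457,.3504,.075,82.4)
```

```text
recess c [0.5437 0.3503 0.05  ]
pos [0.5468 0.3519 0.0875] yaw 82.24 tilt [ 0.0017  0.0009 -1.    ] q [-0.3295  0.5301 -0.4197  1.5321  0.2306  1.1267  0.6382] F [-0.0139  0.8748  0.228 ] w 0.121 t 6.6833
 dp now-axes [-0.0082 -0.0045  0.0626]  dp final-axes [-0.0081 -0.0044  0.0626]  turn [ 0.002  -0.0014 -0.0036]
```

>>> move_arm(claw=[0,0,0,0,0,0], dp=[[0,-0.002,0.03],[0,0,0.03],[0,0,0.03],[0,0,0.03],[0,0,0],[0,0,0]], turn=[[0,0,0],[0,0,0],[0,0,0],[0,0,0],[0,0,0],[0,0,0]])

```text
clock: 7.18
position: [0.545, 0.3522, 0.0612]
ee_rot: [0.753, 0.658, -0.0, -0.0]
ft_force: [-0.3, -0.3, -0.1]
grip_width: 0.125
```

Run:
```python
from h import *
to(.5457,.3504,.0525,82.4)
save("i_wrist","wrist");to(.5457,.3504,.0525,82.4)
crop("i_wrist",200,140,160,120,5,"c9")
```

```text
pos [0.545  0.3522 0.0612] yaw 82.32 tilt [-0.0005 -0.0001 -1.    ] q [-0.335   0.5569 -0.4139  1.5529  0.2427  1.0835  0.6293] F [-0.317  -0.3335 -0.0537] w 0.125 t 7.1833
 dp now-axes [-0.0085  0.0045  0.0437]  dp final-axes [-0.0085  0.0044  0.0437]  turn [-0.0006  0.0003 -0.0018]
pos [0.5451 0.3522 0.0615] yaw 82.32 tilt [-0.0003 -0.0001 -1.    ] q [-0.335   0.5567 -0.414   1.5527  0.2428  1.0837  0.6293] F [-0.1537 -1.068  -0.8063] w 0.125 t 7.2333
 dp now-axes [-0.0086  0.0041  0.0448]  dp final-axes [-0.0086  0.0041  0.0448]  turn [-0.0004  0.0002 -0.0018]
```

View pics/c9.png

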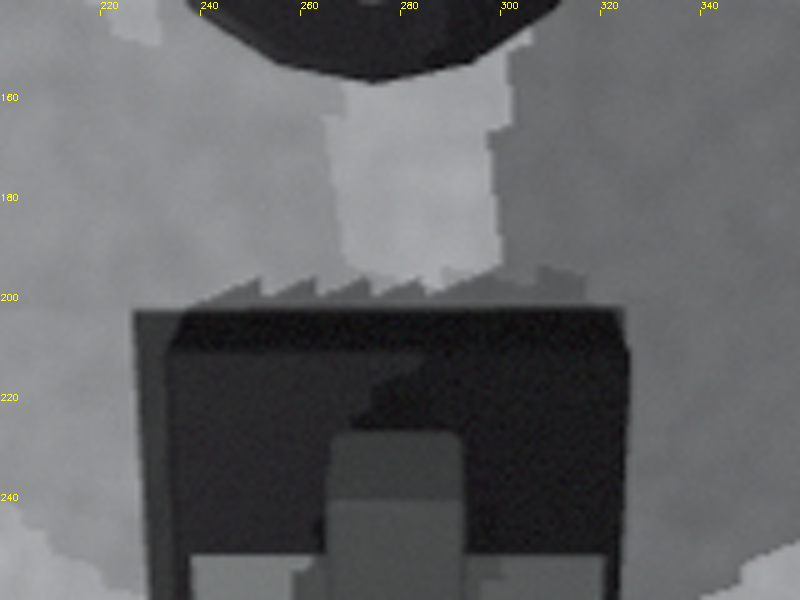

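>>> move_arm(claw=[0,0,0,0,0,0], dp=[[-0.007,0.004,0],[0,0,0.015],[0,0,0.015],[0,0,0.015],[0,0,0],[0,0,0]], turn=[[0,0,0],[0,0,0],[0,0,0],[0,0,0],[0,0,0],[0,0,0]])

```text
clock: 7.73
position: [0.5465, 0.3511, 0.0542]
ee_rot: [0.753, 0.658, 0.001, 0.0]
ft_force: [-3.9, -2.6, 14.1]
grip_width: 0.12
```

Run:
```python
from h import *
to(.5457,.3504,.0525,82.4)
save("j_wrist","wrist");save("j_side","side")
crop("j_wrist",200,140,160,120,5,"c10"); crop("j_side",200,110,90,80,8,"c10s")
```

```text
pos [0.5465 0.3511 0.0542] yaw 82.30 tilt [ 0.0017  0.0006 -1.    ] q [-0.3342  0.5643 -0.4116  1.558   0.2472  1.0693  0.6286] F [-3.8573 -2.5721 14.0648] w 0.120 t 7.7333
 dp now-axes [-0.0038 -0.0035  0.0087]  dp final-axes [-0.0038 -0.0035  0.0087]  turn [ 0.002  -0.0011 -0.0022]
```

View pics/c10.png

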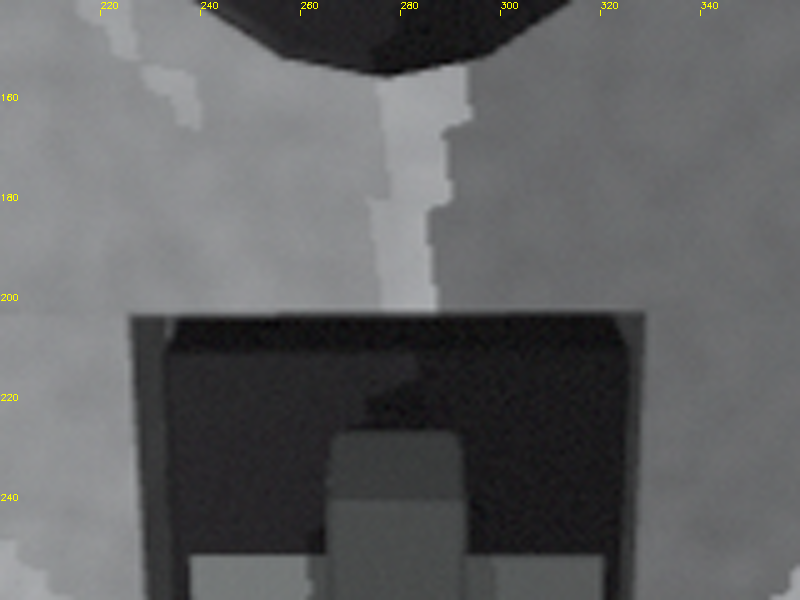

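View pics/c10s.png

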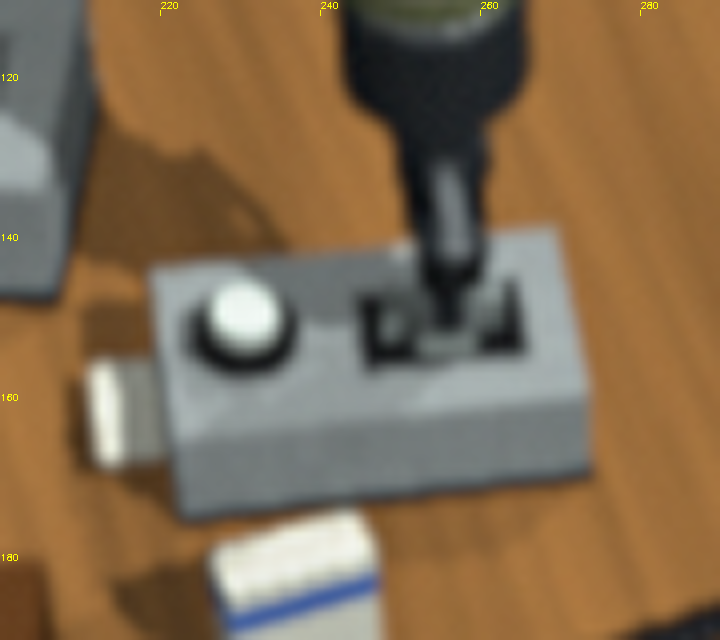

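>>> move_arm(claw=[0,0,0,0,0], dp=[[0,-0.003,0.007],[0,0,0.007],[0,0,0],[0,0,0],[0,0,0]], turn=[[0,0,0],[0,0,0],[0,0,0],[0,0,0],[0,0,0]])

```text
clock: 8.25
position: [0.5467, 0.3515, 0.0538]
ee_rot: [0.753, 0.658, 0.002, 0.001]
ft_force: [-7.7, -8.2, 32.1]
grip_width: 0.118
```

Run:
```python
from h import *
to(.5457,.3504,.0525,82.4)
```

```text
pos [0.5467 0.3515 0.0538] yaw 82.29 tilt [ 0.0038  0.0013 -1.    ] q [-0.3348  0.564  -0.4114  1.5593  0.2484  1.0663  0.627 ] F [-7.7223 -8.225  32.1099] w 0.118 t 8.25
 dp now-axes [-0.0059 -0.0043  0.0067]  dp final-axes [-0.0059 -0.0043  0.0067]  turn [ 0.0046 -0.0023 -0.0025]
```

>>> move_arm(claw=[0,0.4,0.4,0.4,0.4,0.4,0.4,0.4], dp=[[0,0,-0.015],[0,0,0],[0,0,0],[0,0,0],[0,0,-0.15],[0,0,-0.15],[0,0,-0.15],[0,0,0]], turn=[[0,0,0],[0,0,0],[0,0,0],[0,0,0],[0,0,0],[0,0,0],[0,0,0],[0,0,0]])

```text
clock: 8.92
position: [0.5474, 0.3527, 0.1487]
ee_rot: [0.753, 0.658, 0.004, 0.0]
ft_force: [0.9, 0.9, 1.2]
grip_width: 0.399
```

Run:
```python
from h import *
manip.get_obs(); save("k_side","side"); to(.5457,.3504,.0525,82.4)
save("k_wrist","wrist")
crop("k_wrist",160,60,240,200,3,"c11"); crop("k_side",200,110,90,80,8,"c11s")
```

```text
pos [0.5467 0.352  0.1459] yaw 82.31 tilt [ 0.0046  0.0031 -1.    ] q [-0.3214  0.4745 -0.4317  1.4817  0.2053  1.2246  0.6567] F [0.036  0.2175 0.0414] w 0.401 t 8.9667
 dp now-axes [-0.0102 -0.0058  0.4669]  dp final-axes [-0.0085 -0.0039  0.4669]  turn [ 0.0052 -0.0046 -0.0021]
```

View pics/c11.png

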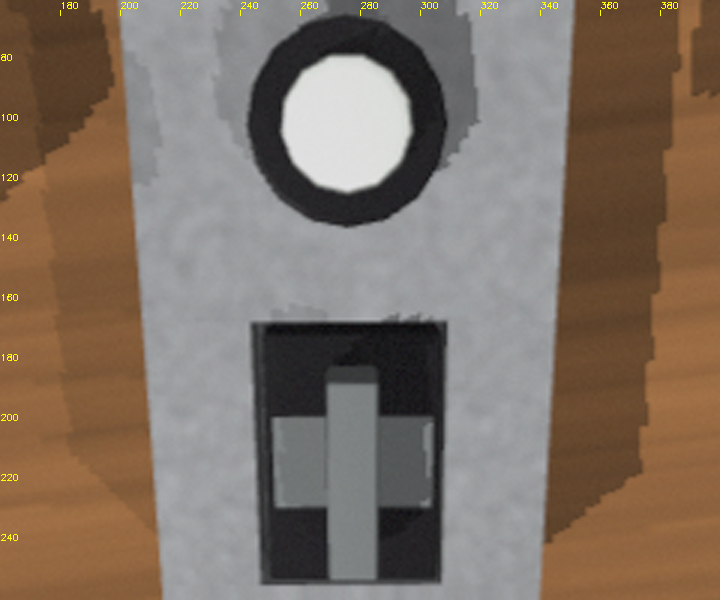

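View pics/c11s.png

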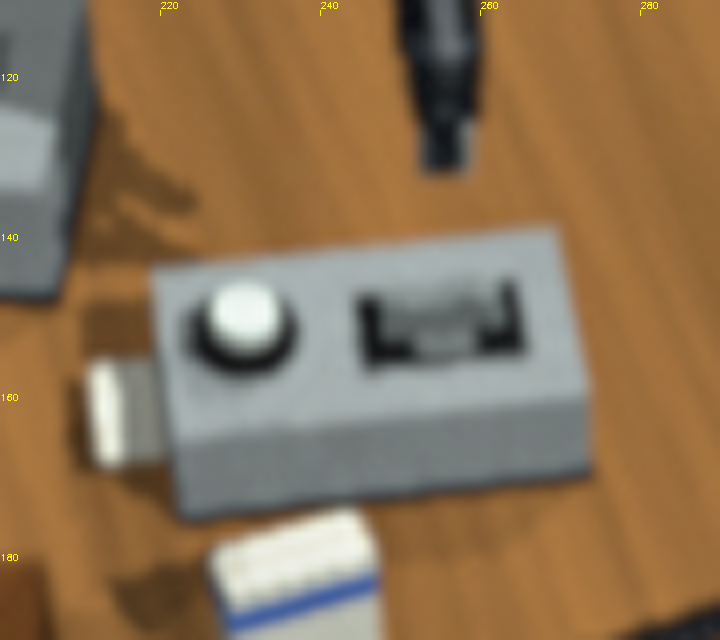

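Run:
```python
from h import *
for z in (.05,.056,.06,.066): print(z,ray("k_wrist",(276.5,101),z)[0])
print(proj("k_wrist",[.4649,.361,.06]))
to(.4645,.361,.09,82.4)
```

```text
0.05 [0.4644 0.3613 0.05  ]
0.056 [0.4644 0.3614 0.056 ]
0.06 [0.4645 0.3614 0.06  ]
0.066 [0.4645 0.3614 0.066 ]
[[276.0361 101.7668]]
pos [0.5458 0.3511 0.1436] yaw 82.30 tilt [ 0.0018  0.0011 -1.    ] q [-0.3214  0.4763 -0.4312  1.4842  0.2055  1.2238  0.6565] F [-0.7234  0.648  -0.2424] w 0.401 t 9.0167
 dp now-axes [-0.006  -0.41    0.2672]  dp final-axes [-0.005  -0.4096  0.2678]  turn [ 0.002  -0.0017 -0.0022]
```

Agreed at (0.4645, 0.3613). I'll shut the fingers, move over the button and lower to z≈0.08.

>>> move_arm(claw=[0,0,0,0,0,0,0,0], dp=[[-0.005,-0.137,0],[0,-0.137,0],[0,-0.137,0],[0,0,0.1],[0,0,0.1],[0,0,0.1],[0,0,0],[0,0,0]], turn=[[0,0,0],[0,0,0],[0,0,0],[0,0,0],[0,0,0],[0,0,0],[0,0,0],[0,0,0]])

```text
clock: 9.68
position: [0.4627, 0.3599, 0.081]
ee_rot: [0.753, 0.658, -0.002, -0.0]
ft_force: [-0.7, 0.2, 1.0]
grip_width: -0.001
```

Run:
```python
from h import *
to(.4645,.361,.06,82.4)
save("l_side","side"); to(.4645,.361,.06,82.4)
crop("l_side",200,110,90,80,8,"c12s")
```

```text
pos [0.4627 0.3599 0.081 ] yaw 82.32 tilt [-0.0032 -0.0021 -1.    ] q [-0.3629  0.4196 -0.4606  1.7107  0.2077  1.0638  0.5456] F [-0.7228  0.1758  0.9724] w -0.001 t 9.6833
 dp now-axes [0.0068 0.0087 0.105 ]  dp final-axes [0.0066 0.0084 0.105 ]  turn [-0.0037  0.0032 -0.0019]
pos [0.4635 0.3606 0.0824] yaw 82.31 tilt [-0.0012 -0.0005 -1.    ] q [-0.3628  0.4183 -0.4609  1.7091  0.2076  1.064   0.5457] F [ 0.1738 -0.5334  0.6774] w -0.003 t 9.7333
 dp now-axes [0.0026 0.0049 0.1122]  dp final-axes [0.0025 0.0048 0.1122]  turn [-0.0014  0.0009 -0.0021]
```

View pics/c12s.png

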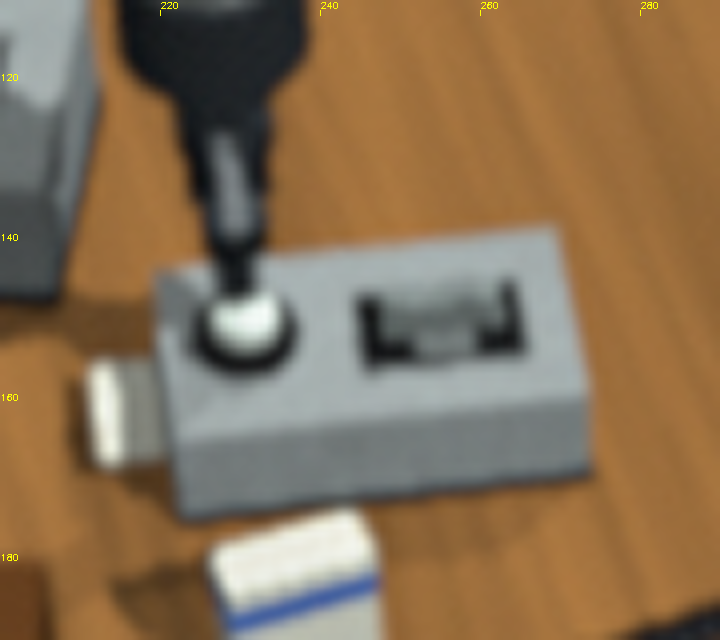

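>>> move_arm(claw=[0,0,0,0,0,0], dp=[[0,0.004,0.02],[0,0,0.02],[0,0,0.02],[0,0,0.01],[0,0,0],[0,0,0]], turn=[[0,0,0],[0,0,0],[0,0,0],[0,0,0],[0,0,0],[0,0,0]])

```text
clock: 10.23
position: [0.4649, 0.3608, 0.0691]
ee_rot: [0.753, 0.658, 0.0, 0.0]
ft_force: [1.2, -0.8, 2.8]
grip_width: -0.003
```

>>> move_arm(claw=[0,0,0,0], dp=[[0,0,0.015],[0,0,0.015],[0,0,0],[0,0,0]], turn=[[0,0,0],[0,0,0],[0,0,0],[0,0,0]])

```text
clock: 10.57
position: [0.4651, 0.361, 0.0656]
ee_rot: [0.753, 0.658, 0.001, 0.001]
ft_force: [-7.5, -8.4, 30.4]
grip_width: 0.004
```

Run:
```python
from h import *
save("m_side","side"); to(.4645,.361,.06,82.4)
crop("m_side",200,110,90,80,8,"c13s")
```

```text
pos [0.4651 0.361  0.0656] yaw 82.30 tilt [ 0.0021  0.0003 -1.    ] q [-0.3677  0.4391 -0.4554  1.7203  0.2212  1.0313  0.5368] F [-7.9774 -8.3222 30.2218] w 0.003 t 10.6167
 dp now-axes [-0.0005 -0.003   0.0282]  dp final-axes [-0.0005 -0.0029  0.0282]  turn [ 0.0025 -0.0007 -0.0023]
```

View pics/c13s.png

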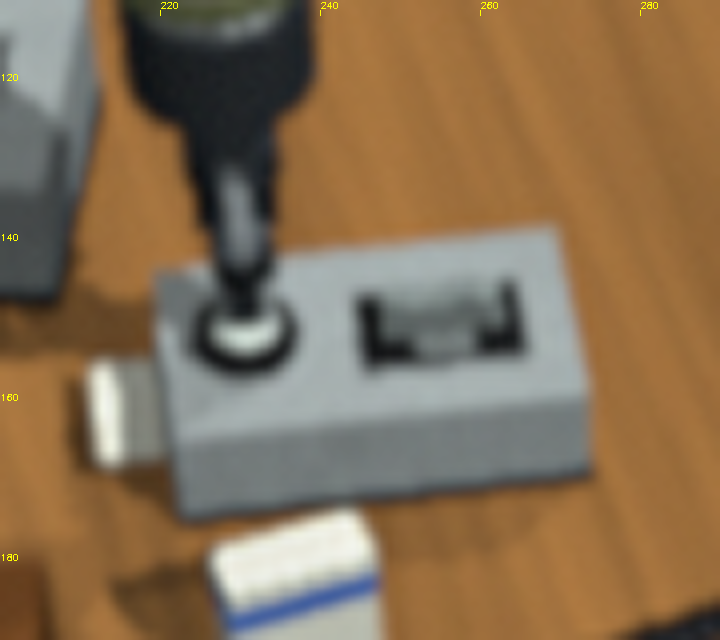

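>>> move_arm(claw=[0,0,0,0,0,0,0], dp=[[0,0,-0.1],[0,0,-0.2],[0,0,-0.2],[0,0,-0.2],[0,0,-0.2],[0,0,0],[0,0,0]], turn=[[0,0,0],[0,0,0],[0,0,0],[0,0,0],[0,0,0],[0,0,0],[0,0,0]])

```text
clock: 11.2
position: [0.4651, 0.3614, 0.2449]
ee_rot: [0.753, 0.658, 0.002, 0.0]
ft_force: [-0.1, 0.5, -1.2]
grip_width: 0.001
```

>>> move_arm(claw=[0.6,0.6,0.6,0.6,0.6,0.6,0.6], dp=[[-0.147,0.089,0],[-0.147,0.089,0],[-0.147,0.089,0],[-0.147,0.089,0],[0,0,0],[0,0,0],[0,0,0]], turn=[[0,0,0],[0,0,0],[0,0,0],[0,0,0],[0,0,0],[0,0,0],[0,0,0]])

```text
clock: 11.78
position: [0.5186, 0.2349, 0.2414]
ee_rot: [0.753, 0.658, -0.001, -0.001]
ft_force: [-0.4, 0.2, -0.2]
grip_width: 0.601
```

Run:
```python
from h import *
to(.52,.235,.25,82.4)
save("n_wrist","wrist")
```

```text
pos [0.5186 0.2349 0.2414] yaw 82.32 tilt [-0.002  -0.0003 -1.    ] q [-0.156   0.2336 -0.4097  1.5788  0.0938  1.3507  0.8604] F [-0.4369  0.2461 -0.1881] w 0.601 t 11.7833
 dp now-axes [ 0.0014  0.007  -0.0428]  dp final-axes [ 0.0014  0.0071 -0.0428]  turn [-0.0025  0.0007 -0.0018]
```

View pics/n_wrist.png

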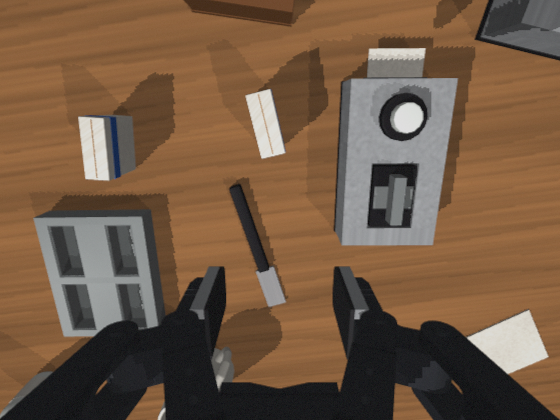

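Run:
```python
from h import *
crop("n_wrist",70,80,230,115,3,"c14")
crop("n_wrist",30,200,145,145,5,"c15")
```

```text
(no output)
```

View pics/c14.png

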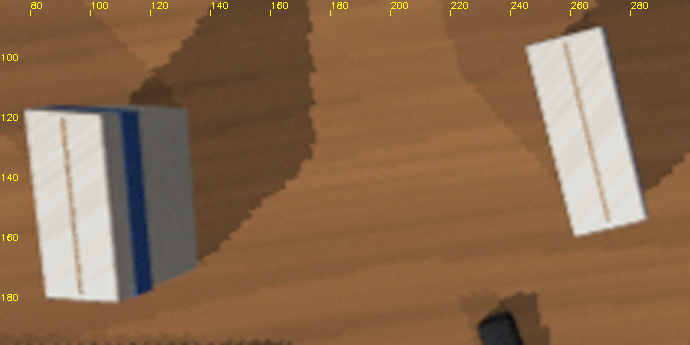

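View pics/c15.png

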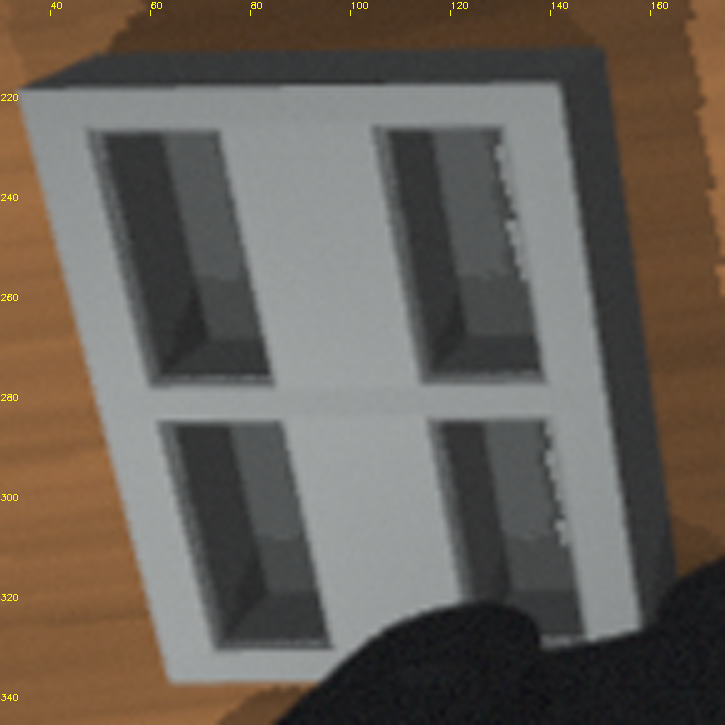

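Run:
```python
from h import *
def q(t,px,z,n):
    r=ray(t,px,z); d=r[2]+r[3]-r[0]-r[1]; print(n,r.mean(0)[:2],"ang %.1f"%np.degrees(np.arctan2(d[1],d[0])),"L %.4f W %.4f"%(np.linalg.norm(d)/2,np.linalg.norm(r[1]+r[2]-r[0]-r[3])/2)); return r.mean(0)
q("n_wrist",[(245.3,96),(270.5,90),(285.3,152.5),(261.5,159)],.064,"A")
q("n_wrist",[(78,116.5),(104,118.5),(110,180.5),(85,179.5)],.064,"B")
s0=q("n_wrist",[(47,227),(73.5,227.5),(84.5,276),(61,277)],.028,"sTL")
s1=q("n_wrist",[(104,226),(130.5,226.5),(138.5,275.5),(114.5,276)],.028,"sTR")
s2=q("n_wrist",[(62,285),(86.5,285),(96,330),(73,329.5)],.028,"sBL")
print(np.linalg.norm(s1-s0),np.linalg.norm(s2-s0),(s1+s2)/2)
crop("a_wrist",180,105,175,145,4,"c16")
```

```text
A [0.4541 0.2307] ang 6.0 L 0.0582 W 0.0236
B [0.4544 0.065 ] ang -11.6 L 0.0591 W 0.0242
sTL [ 0.5675 -0.0243] ang -5.8 L 0.0633 W 0.0295
sTR [0.5751 0.0405] ang -6.4 L 0.0635 W 0.0297
sBL [ 0.6425 -0.0335] ang -7.1 L 0.0647 W 0.0296
0.0653210095975262 0.07558680141183298 [0.6088 0.0035 0.028 ]
```

View pics/c16.png

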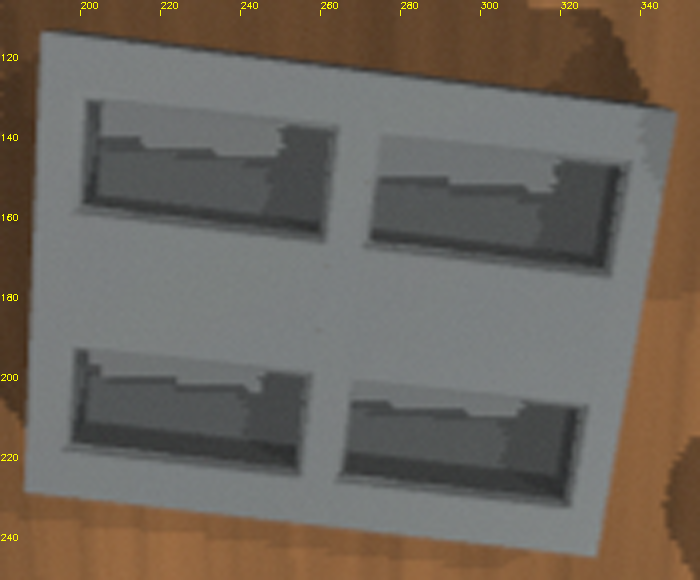

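Run:
```python
from h import *
r=ray("a_wrist",[(185.5,227),(189.5,113.3),(348,131.5),(329,244)],.028); d=r[2]+r[3]-r[0]-r[1]; print(r,r.mean(0),np.degrees(np.arctan2(d[1],d[0])),np.linalg.norm(d)/2,np.linalg.norm(r[1]+r[2]-r[0]-r[3])/2)
c=r.mean(0)[:2]; a=np.radians(-6.6); ux=np.array([np.cos(a),np.sin(a)]); uy=np.array([-ux[1],ux[0]])
for c in (c,np.array([.6088,.0035])):
  for sx in(-1,1):
    for sy in(-1,1): print(sx,sy,c+sx*.038*ux+sy*.033*uy)
```

```text
[[ 0.5212 -0.0479  0.028 ]
 [ 0.5359  0.073   0.028 ]
 [ 0.6951  0.0553  0.028 ]
 [ 0.6818 -0.0684  0.028 ]] [0.6085 0.003  0.028 ] -6.79713434597527 0.1610586184550926 0.1231335092385877
-1 -1 [ 0.5669 -0.0254]
-1 1 [0.5745 0.0402]
1 -1 [ 0.6424 -0.0341]
1 1 [0.65   0.0314]
-1 -1 [ 0.5673 -0.0249]
-1 1 [0.5748 0.0406]
1 -1 [ 0.6428 -0.0336]
1 1 [0.6503 0.0319]
```

>>> move_arm(claw=[0.6,0.6,0.6], dp=[[0,0,0],[0,0,0],[0,0,0]], turn=[[0,0,-0.152],[0,0,-0.152],[0,0,0]])

```text
clock: 12.08
position: [0.5184, 0.2361, 0.2423]
ee_rot: [0.666, 0.746, -0.0, -0.0]
ft_force: [-0.8, 0.7, -0.7]
grip_width: 0.598
```

Run:
```python
from h import *
to(.4541,.2307,.1,96)
```

```text
pos [0.5184 0.2361 0.2423] yaw 96.47 tilt [-0.0008  0.0002 -1.    ] q [-0.136   0.2361 -0.436   1.5766  0.1008  1.3519  1.1003] F [-0.7877  0.6872 -0.6841] w 0.598 t 12.0833
 dp now-axes [ 0.0092 -0.322   0.7115]  dp final-axes [ 0.0068 -0.3226  0.7113]  turn [-0.001  -0.0004  0.0104]
```

>>> move_arm(claw=[0.6,0.6,0.6,0.6,0.6,0.6,0.6,0.6], dp=[[0.005,-0.16,0],[0.003,-0.16,0],[0,0,0.18],[0,0,0.18],[0,0,0.18],[0,0,0.17],[0,0,0],[0,0,0]], turn=[[0,0,0.01],[0,0,0],[0,0,0],[0,0,0],[0,0,0],[0,0,0],[0,0,0],[0,0,0]])

```text
clock: 12.75
position: [0.4542, 0.2301, 0.1001]
ee_rot: [0.673, 0.74, -0.001, -0.001]
ft_force: [0.0, 0.5, 0.9]
grip_width: 0.602
```

Run:
```python
from h import *
manip.get_obs(); save("o_wrist","wrist"); to(.4541,.2307,.034,96)
```

```text
pos [0.4555 0.2307 0.1019] yaw 95.48 tilt [ 0.      0.0006 -1.    ] q [-0.1476  0.2334 -0.4548  1.8923  0.1175  1.0415  1.0154] F [0.8688 0.12   0.7254] w 0.595 t 12.8
 dp now-axes [ 0.0005 -0.0072  0.3394]  dp final-axes [ 0.0008 -0.0072  0.3394]  turn [ 0.0001 -0.0007 -0.0115]
```

View pics/o_wrist.png

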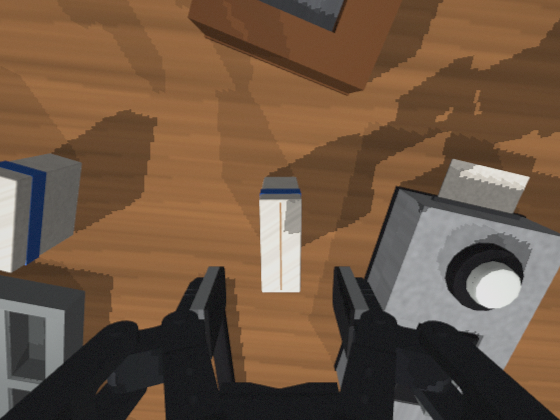

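Run:
```python
from h import *
r=ray("o_wrist",[(260.5,198.5),(301,198),(300,292),(262,292)],.064);print(r.mean(0)); d=r[2]+r[3]-r[0]-r[1]; print(np.degrees(np.arctan2(d[1],d[0])),np.linalg.norm(d)/2)
o=manip.get_obs(); M=R.from_quat(o["ee_rot"]).as_matrix(); print((r.mean(0)-o["position"])@M)
```

```text
[0.4524 0.2305 0.064 ]
5.71569469226875 0.059384597923311966
[ 0.0001 -0.0031  0.0379]
```

>>> move_arm(claw=[0.6,0.6,0.6,0,0,0,0,0], dp=[[0,-0.013,0.11],[0,0,0.12],[0,0,0.11],[0,0,0],[0,0,0],[0,0,0],[0,0,0],[0,0,0]], turn=[[0,0,0],[0,0,0],[0,0,0],[0,0,0],[0,0,0],[0,0,0],[0,0,0],[0,0,0]], grip_force=30)

```text
clock: 13.47
position: [0.4543, 0.2303, 0.0348]
ee_rot: [0.672, 0.74, 0.002, 0.001]
ft_force: [-1.1, -0.7, 8.5]
grip_width: 0.279
```

Run:
```python
from h import *
to(.4541,.2307,.034,96); save("p_wrist","wrist")
```

```text
pos [0.4543 0.2303 0.0348] yaw 95.52 tilt [ 0.0032  0.0014 -1.    ] q [-0.1685  0.3232 -0.4399  1.9492  0.174   0.9021  0.9707] F [-1.0708 -0.7     8.5129] w 0.279 t 13.4667
 dp now-axes [ 0.0023 -0.0008  0.0039]  dp final-axes [ 0.0023 -0.0007  0.0039]  turn [ 0.0043 -0.0013 -0.0107]
```

View pics/p_wrist.png

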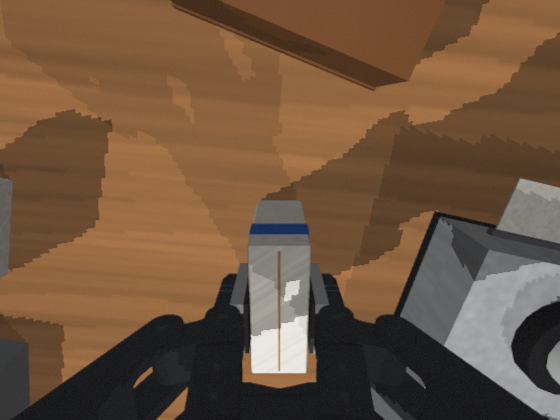

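>>> move_arm(claw=[0,0,0,0,0,0,0,0], dp=[[0,0,-0.1],[0,0,-0.15],[0,0,-0.15],[0,0,-0.15],[0,0,0],[0,0,0],[0,0,0],[0,0,0]], turn=[[0,0,0],[0,0,0],[0,0,0],[0,0,0],[0,0,0.135],[0,0,0.135],[0,0,0],[0,0,0]])

```text
clock: 14.18
position: [0.453, 0.2295, 0.1433]
ee_rot: [0.746, 0.666, 0.0, 0.0]
ft_force: [-1.2, -0.3, -0.4]
grip_width: 0.275
```

Run:
```python
from h import *
to(.5747,.0404,.14,83.3); save("q_wrist","wrist"); to(.5747,.0404,.14,83.3)
crop("q_wrist",210,180,140,200,4,"c17")
```

```text
pos [0.453  0.2295 0.1433] yaw 83.57 tilt [ 0.0008  0.0002 -1.    ] q [-0.1521  0.1767 -0.4434  1.8588  0.0841  1.1235  0.8326] F [-1.1826 -0.3216 -0.3551] w 0.275 t 14.1833
 dp now-axes [-0.8716  0.7107  0.0169]  dp final-axes [-0.8683  0.7148  0.0166]  turn [ 0.001  -0.0003  0.0059]
pos [0.4529 0.2295 0.143 ] yaw 83.60 tilt [ 0.0003  0.     -1.    ] q [-0.1521  0.1772 -0.4436  1.859   0.0841  1.1233  0.8331] F [-0.2344 -0.396  -1.4821] w 0.278 t 14.2333
 dp now-axes [-0.8718  0.7108  0.0151]  dp final-axes [-0.8681  0.7154  0.0149]  turn [ 0.0004 -0.0001  0.0066]
```

View pics/c17.png

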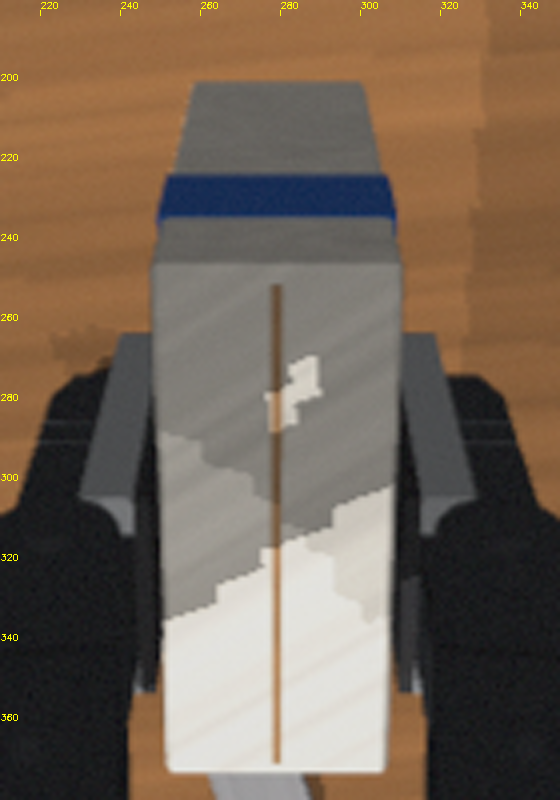

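Run:
```python
from h import *
o=manip.get_obs(); M=R.from_quat(o["ee_rot"]).as_matrix()
for px,dz in (((248,246),-.029),((309.5,246),-.029),((251.5,373),-.029),((306,373),-.029),((257,201),.035),((299,201),.035)):
    p=ray("q_wrist",px,o["position"][2]-dz)[0]; print((p-o["position"])@M)
to(.5747,.0404,.14,83.3)
```

```text
[-0.0118 -0.0306 -0.029 ]
[ 0.0109 -0.0306 -0.029 ]
[-0.0121  0.0282 -0.029 ]
[ 0.0111  0.0282 -0.029 ]
[-0.0126 -0.0297  0.035 ]
[ 0.0108 -0.0297  0.035 ]
pos [0.4529 0.2295 0.143 ] yaw 83.60 tilt [ 0.0003  0.     -1.    ] q [-0.1521  0.1772 -0.4436  1.859   0.0841  1.1233  0.8331] F [-0.2344 -0.396  -1.4821] w 0.278 t 14.2333
 dp now-axes [-0.8718  0.7108  0.0151]  dp final-axes [-0.8681  0.7154  0.0149]  turn [ 0.0004 -0.0001  0.0066]
```

>>> move_arm(claw=[0,0,0,0,0,0,0,0], dp=[[-0.144,0.119,0],[-0.144,0.119,0],[-0.144,0.119,0],[-0.144,0.119,0],[-0.144,0.119,0],[-0.144,0.119,0],[0,0,0],[0,0,0]], turn=[[0,0,0.006],[0,0,0],[0,0,0],[0,0,0],[0,0,0],[0,0,0],[0,0,0],[0,0,0]])

```text
clock: 14.9
position: [0.5747, 0.0383, 0.1421]
ee_rot: [0.749, 0.663, -0.0, -0.0]
ft_force: [-0.9, 0.3, -0.6]
grip_width: 0.276
```

Run:
```python
from h import *
to(.5755,.0407,.075,83.3)
```

```text
pos [0.5747 0.0383 0.1421] yaw 83.03 tilt [-0.0009 -0.0004 -1.    ] q [ 0.0915  0.3074 -0.2824  1.6937  0.0926  1.1545  1.2333] F [-0.9279  0.2996 -0.6125] w 0.276 t 14.9
 dp now-axes [0.0127 0.0029 0.3354]  dp final-axes [0.0125 0.0027 0.3354]  turn [-0.0011  0.0006 -0.006 ]
```

>>> move_arm(claw=[0,0,0,0,0,0], dp=[[0.011,0.003,0.1],[0,0,0.12],[0,0,0.115],[0,0,0],[0,0,0],[0,0,0]], turn=[[0,0,-0.004],[0,0,0],[0,0,0],[0,0,0],[0,0,0],[0,0,0]])

```text
clock: 15.4
position: [0.5755, 0.0438, 0.0771]
ee_rot: [0.747, 0.665, 0.001, 0.0]
ft_force: [0.0, 0.2, 0.4]
grip_width: 0.275
```

Run:
```python
from h import *
to(.5755,.0407,.04,83.3)
save("r_wrist","wrist"); save("r_scene","scene");to(.5755,.0407,.04,83.3)
crop("r_wrist",180,170,200,150,4,"c18");crop("r_scene",235,195,70,80,9,"c18s")
```

```text
pos [0.5755 0.0438 0.0771] yaw 83.40 tilt [ 0.0013  0.0004 -1.    ] q [ 0.0782  0.3778 -0.2798  1.751   0.119   1.028   1.2111] F [0.0162 0.194  0.4472] w 0.275 t 15.4
 dp now-axes [-0.0155  0.0017  0.1854]  dp final-axes [-0.0154  0.0019  0.1854]  turn [ 0.0015 -0.0007  0.0021]
pos [0.5759 0.0435 0.0775] yaw 83.35 tilt [ 0.0026  0.0003 -1.    ] q [ 0.0784  0.3772 -0.2795  1.7508  0.1192  1.0275  1.2108] F [-0.0648  0.0709  0.1099] w 0.271 t 15.5
 dp now-axes [-0.0142 -0.001   0.1876]  dp final-axes [-0.0141 -0.0005  0.1876]  turn [ 0.0032 -0.0008  0.0011]
```

View pics/c18.png

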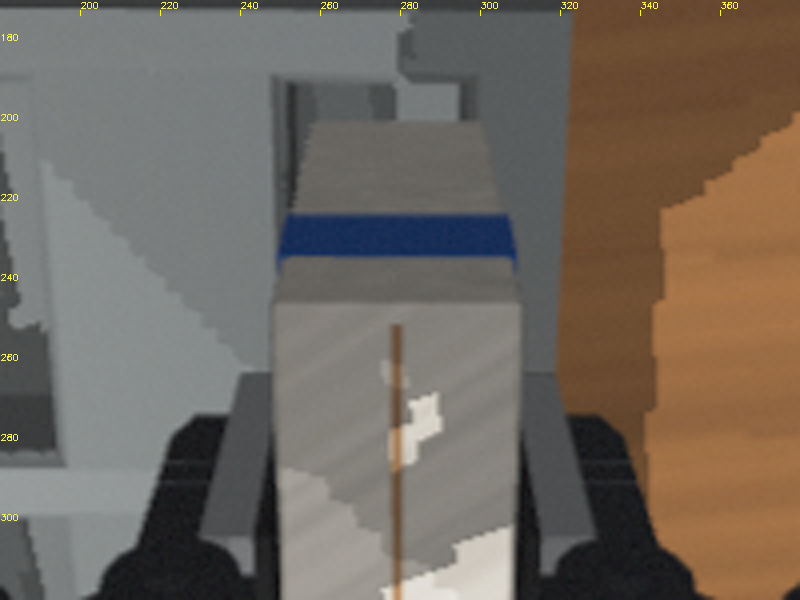

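View pics/c18s.png

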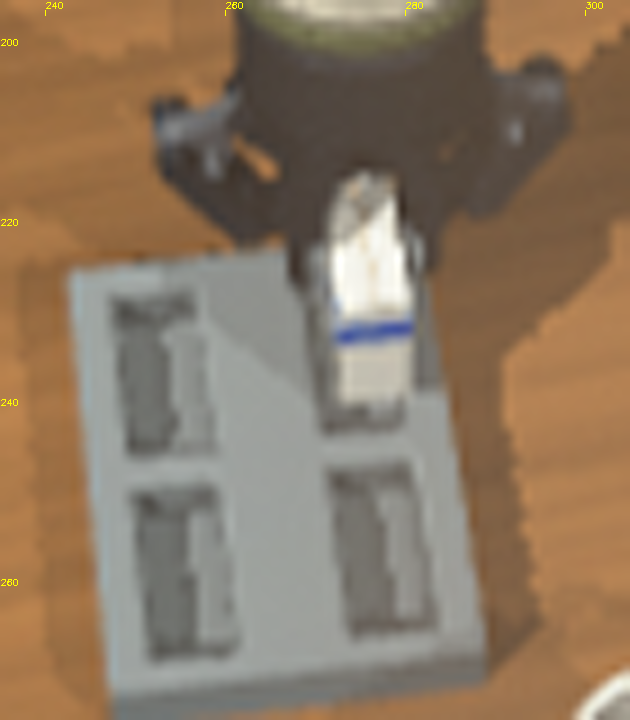

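Run:
```python
from h import *
o=manip.get_obs(); M=R.from_quat(o["ee_rot"]).as_matrix()
r=ray("r_wrist",[(249,190),(299,190)],.028);print((r-o["position"])@M)
```

```text
[[-0.0179 -0.0333  0.0494]
 [ 0.0117 -0.0333  0.0494]]
```

>>> move_arm(claw=[0,0,0,0,0,0], dp=[[-0.0135,-0.002,0],[0,0,0.025],[0,0,0.025],[0,0,0],[0,0,0],[0,0,0]], turn=[[0,0,0],[0,0,0],[0,0,0],[0,0,0],[0,0,0],[0,0,0]])

```text
clock: 16.0
position: [0.5742, 0.0405, 0.0656]
ee_rot: [0.747, 0.665, -0.0, -0.0]
ft_force: [0.4, 0.3, -0.4]
grip_width: 0.272
```

Run:
```python
from h import *
to(.5755,.0407,.04,83.3)
save("s_wrist","wrist"); 
crop("s_wrist",210,180,140,80,5,"c19")
```

```text
pos [0.5742 0.0405 0.0656] yaw 83.30 tilt [-0.0002  0.0001 -1.    ] q [ 0.0808  0.3896 -0.2767  1.7622  0.123   1.0068  1.2119] F [ 0.3688  0.3229 -0.401 ] w 0.272 t 16.0
 dp now-axes [0.0019 0.0063 0.1281]  dp final-axes [0.0019 0.0063 0.1281]  turn [-0.0002 -0.0001  0.    ]
```

View pics/c19.png

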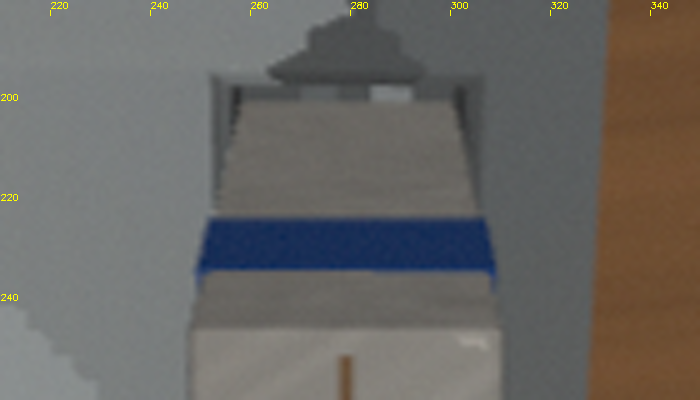

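Run:
```python
from h import *
o=manip.get_obs(); M=R.from_quat(o["ee_rot"]).as_matrix()
r=ray("s_wrist",[(252,195.5),(306,195.5)],.028);print((r-o["position"])@M)
r=ray("s_wrist",[(257,200.5),(300,200.5)],.0306);print((r-o["position"])@M)
```

```text
[[-0.0155 -0.0325  0.0378]
 [ 0.0147 -0.0325  0.0378]]
[[-0.0126 -0.0303  0.0352]
 [ 0.0112 -0.0304  0.0352]]
```

>>> move_arm(claw=[0,0,0,0,0,0,0], dp=[[0.001,0.003,0.025],[0,0,0.025],[0,0,0.025],[0,0,0.025],[0,0,0.02],[0,0,0],[0,0,0]], turn=[[0,0,0],[0,0,0],[0,0,0],[0,0,0],[0,0,0],[0,0,0],[0,0,0]])

```text
clock: 16.63
position: [0.5748, 0.0406, 0.0414]
ee_rot: [0.747, 0.665, -0.0, -0.0]
ft_force: [-0.1, -0.6, -1.5]
grip_width: 0.271
```

Run:
```python
from h import *
to(.5755,.0407,.041,83.3)
save("t_wrist","wrist");
```

```text
pos [0.5748 0.0406 0.0414] yaw 83.30 tilt [-0.0004  0.     -1.    ] q [ 0.0762  0.4218 -0.2722  1.7763  0.1345  0.9619  1.2034] F [-0.0798 -0.647  -1.4711] w 0.271 t 16.6333
 dp now-axes [0.0011 0.0036 0.0019]  dp final-axes [0.0011 0.0036 0.0019]  turn [-0.0005  0.      0.0001]
```

View pics/t_wrist.png

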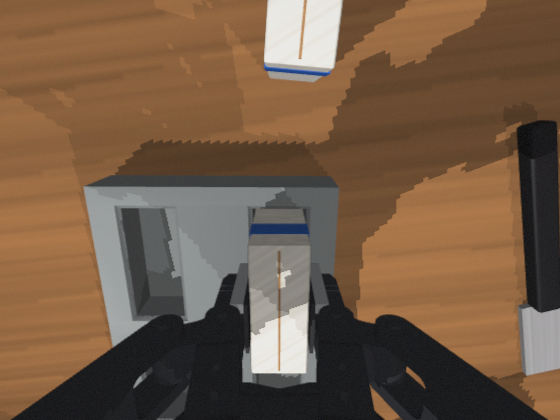

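>>> move_arm(claw=[0,0,0.5,0.5,0.5,0.5,0.5,0.5], dp=[[0,0,0.01],[0,0,0],[0,0,0],[0,0,0],[0,0,0],[0,0,-0.18],[0,0,-0.18],[0,0,-0.18]], turn=[[0,0,0],[0,0,0],[0,0,0],[0,0,0],[0,0,0],[0,0,0],[0,0,0],[0,0,0]])

```text
clock: 17.35
position: [0.5743, 0.0405, 0.1485]
ee_rot: [0.747, 0.665, -0.0, -0.001]
ft_force: [1.2, 0.1, 0.1]
grip_width: 0.499
```

>>> move_arm(claw=[0.6,0.6,0.6,0.6,0.6], dp=[[0,-0.02,-0.18],[0,-0.13,-0.1],[0,-0.13,0],[0,0,0],[0,0,0]], turn=[[0,0,0],[0,0,0],[0,0,0],[0,0,0],[0,0,0]])

```text
clock: 17.77
position: [0.5187, 0.0471, 0.2042]
ee_rot: [0.747, 0.665, 0.0, 0.001]
ft_force: [0.8, -0.1, 0.5]
grip_width: 0.6
```

Run:
```python
from h import *
to(.4544,.065,.1,78.4)
save("u_wrist","wrist"); save("u_scene","scene"); save("u_side","side")
crop("u_scene",235,195,70,80,9,"c20s")
```

```text
pos [0.5187 0.0471 0.2042] yaw 83.32 tilt [ 0.0012 -0.0005 -1.    ] q [ 0.1027  0.1377 -0.3054  1.7599  0.0443  1.2495  1.2403] F [ 0.7909 -0.0887  0.4605] w 0.600 t 17.7667
 dp now-axes [ 0.0516 -0.3303  0.5207]  dp final-axes [ 0.0229 -0.3329  0.5211]  turn [0.0016 0.0004 0.1093]
```

View pics/u_wrist.png

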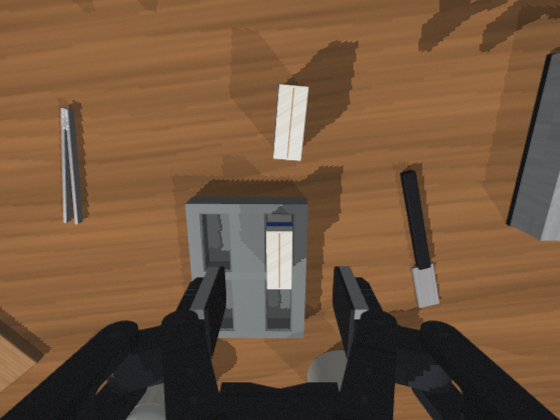

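View pics/u_side.png

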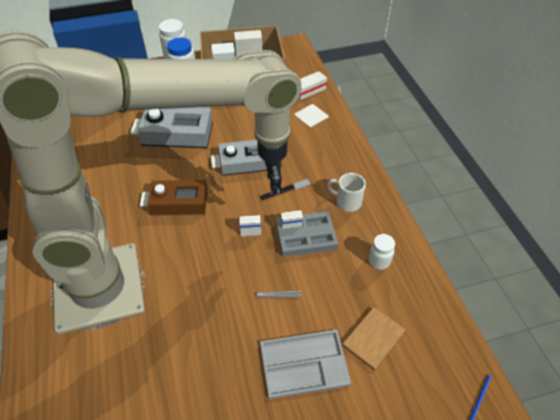

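Run:
```python
from h import *
r=ray("u_wrist",[(280.5,84.5),(308,87.5),(301,160.5),(274.5,158)],.064);print(r.mean(0)); d=r[2]+r[3]-r[0]-r[1]; print(np.degrees(np.arctan2(d[1],d[0])),np.linalg.norm(d)/2,np.linalg.norm(r[1]+r[2]-r[0]-r[3])/2)
# carton A top (z=.07) seen
r=ray("u_wrist",[(265,232),(292,232),(291,290),(268,290)],.07);print(r.mean(0))
```

```text
[0.4543 0.0641 0.064 ]
-11.289439640525698 0.05831848212606695 0.022340298884306272
[0.5749 0.0401 0.07  ]
```

>>> move_arm(claw=[0.6,0.6,0.6,0.6,0.6,0.6,0.6], dp=[[0,0,0],[0.009,-0.169,0],[0.008,-0.169,0],[0,0,0.17],[0,0,0.17],[0,0,0.17],[0,0,0]], turn=[[0,0,0.105],[0,0,0],[0,0,0],[0,0,0],[0,0,0],[0,0,0],[0,0,0]])

```text
clock: 18.5
position: [0.4501, 0.063, 0.0961]
ee_rot: [0.774, 0.633, -0.004, -0.003]
ft_force: [-1.6, 0.4, -0.4]
grip_width: 0.598
```

Run:
```python
from h import *
to(.453,.0641,.034,78.6)
save("v_wrist","wrist"); to(.453,.0641,.034,78.6)
```

```text
pos [0.4501 0.063  0.0961] yaw 78.57 tilt [-0.0093 -0.0009 -1.    ] q [ 0.0792  0.1158 -0.3324  2.0301  0.0428  1.0116  1.097 ] F [-1.5872  0.4406 -0.3627] w 0.598 t 18.5
 dp now-axes [0.0089 0.0157 0.3101]  dp final-axes [0.0081 0.013  0.3103]  turn [-0.0113  0.0035 -0.0007]
pos [0.4518 0.0634 0.0992] yaw 78.57 tilt [-0.0065 -0.0004 -1.    ] q [ 0.0794  0.1129 -0.3325  2.0255  0.0418  1.0161  1.098 ] F [-0.7855 -0.1119  0.7949] w 0.601 t 18.55
 dp now-axes [0.0052 0.0074 0.3261]  dp final-axes [0.0046 0.0054 0.3262]  turn [-0.008   0.0021 -0.0006]
```

View pics/v_wrist.png

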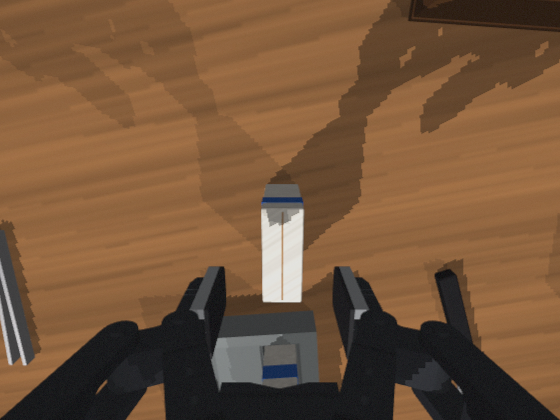

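>>> move_arm(claw=[0.6,0.6,0.6,0,0,0,0,0], dp=[[0.003,0,0.11],[0,0,0.11],[0,0,0.11],[0,0,0],[0,0,0],[0,0,0],[0,0,0],[0,0,0]], turn=[[0,0,0],[0,0,0],[0,0,0],[0,0,0],[0,0,0],[0,0,0],[0,0,0],[0,0,0]])

```text
clock: 19.22
position: [0.455, 0.0645, 0.0373]
ee_rot: [0.774, 0.633, 0.001, 0.001]
ft_force: [-0.3, -0.6, 4.9]
grip_width: 0.272
```

Run:
```python
from h import *
to(.453,.0641,.034,78.6)
```

```text
pos [0.455  0.0645 0.0373] yaw 78.56 tilt [ 0.0026  0.0003 -1.    ] q [ 0.0656  0.208  -0.3284  2.0742  0.0878  0.8696  1.0584] F [-0.2688 -0.6093  4.9429] w 0.272 t 19.2167
 dp now-axes [-0.0041 -0.0094  0.0163]  dp final-axes [-0.0041 -0.0093  0.0163]  turn [ 0.0032 -0.001  -0.0009]
```

>>> move_arm(claw=[0,0,0,0,0,0,0,0], dp=[[0,0,-0.1],[0,0,-0.18],[0,0,-0.18],[0,0,-0.18],[0,0,0],[0,0,0],[0,0,0],[0,0,0]], turn=[[0,0,0],[0,0,0],[0,0,0],[0,0,0],[0,0,-0.104],[0,0,0],[0,0,0],[0,0,0]])

```text
clock: 19.88
position: [0.4531, 0.0642, 0.1629]
ee_rot: [0.748, 0.663, -0.001, -0.0]
ft_force: [0.2, -0.4, -0.9]
grip_width: 0.274
```

Run:
```python
from h import *
to(.6426,-.0338,.16,83.3); save("w_wrist","wrist"); to(.6426,-.0338,.16,83.3)
crop("w_wrist",210,180,140,200,4,"c21")
```

```text
pos [0.4531 0.0642 0.1629] yaw 83.13 tilt [-0.0016 -0.0003 -1.    ] q [ 0.091   0.0369 -0.3358  1.9569  0.0132  1.1515  1.2009] F [ 0.2474 -0.4452 -0.9131] w 0.274 t 19.8833
 dp now-axes [-0.3731  0.9994  0.0131]  dp final-axes [-0.3761  0.9983  0.0144]  turn [-0.0019  0.0006 -0.0038]
pos [0.453  0.0642 0.1627] yaw 83.15 tilt [-0.0019 -0.0002 -1.    ] q [ 0.091   0.0373 -0.3358  1.9569  0.0132  1.1515  1.2012] F [ 0.3776 -0.1332 -0.3936] w 0.275 t 19.9333
 dp now-axes [-0.3735  0.9995  0.0118]  dp final-axes [-0.3762  0.9985  0.0135]  turn [-0.0024  0.0006 -0.0034]
```

View pics/c21.png

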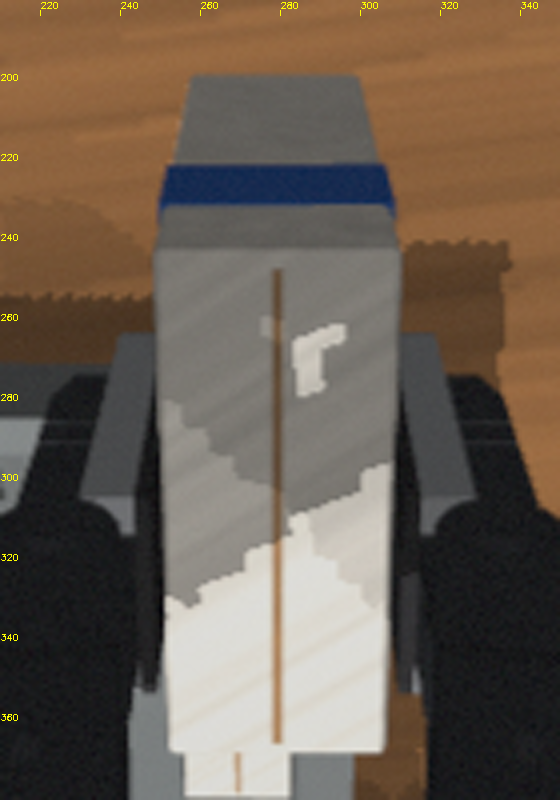

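Run:
```python
from h import *
o=manip.get_obs(); M=R.from_quat(o["ee_rot"]).as_matrix()
for px,dz in (((248.5,242.5),-.0275),((309.5,242.5),-.0275),((252,368),-.0275),((305.5,368),-.0275),((257,199.3),.0365),((299,199.3),.0365)):
    p=ray("w_wrist",px,o["position"][2]-dz)[0]; print((p-o["position"])@M)
```

```text
[-0.0118 -0.0315 -0.0274]
[ 0.011  -0.0315 -0.0274]
[-0.012   0.0267 -0.0275]
[ 0.0109  0.0267 -0.0276]
[-0.0127 -0.0304  0.0366]
[ 0.0108 -0.0304  0.0366]
```

>>> move_arm(claw=[0,0,0,0,0,0,0,0], dp=[[-0.062,0.167,0],[-0.062,0.167,0],[-0.062,0.167,0],[-0.062,0.167,0],[-0.062,0.167,0],[-0.062,0.167,0],[0,0,0],[0,0,0]], turn=[[0,0,-0.003],[0,0,0],[0,0,0],[0,0,0],[0,0,0],[0,0,0],[0,0,0],[0,0,0]])

```text
clock: 20.6
position: [0.6443, -0.0338, 0.161]
ee_rot: [0.748, 0.664, -0.001, -0.001]
ft_force: [-0.8, 0.4, -0.3]
grip_width: 0.271
```

>>> move_arm(claw=[0,0,0,0,0,0,0], dp=[[0,0,0.13],[0,0,0.13],[0,0,0.13],[0,0,0],[0,0,0],[0,0,0],[0,0,0]], turn=[[0,0,0],[0,0,0],[0,0,0],[0,0,0],[0,0,0],[0,0,0],[0,0,0]])

```text
clock: 21.18
position: [0.6452, -0.0324, 0.088]
ee_rot: [0.747, 0.665, 0.001, 0.001]
ft_force: [0.4, -0.3, -1.0]
grip_width: 0.273
```

Run:
```python
from h import *
to(.6441,-.0335,.065,83.3)
save("x_wrist","wrist");to(.6441,-.0335,.065,83.3)
crop("x_wrist",180,170,200,150,4,"c22")
```

```text
pos [ 0.6452 -0.0324  0.088 ] yaw 83.39 tilt [ 0.003   0.0001 -1.    ] q [ 0.1509  0.4946 -0.2261  1.5542  0.1196  1.1034  1.3528] F [ 0.4317 -0.2711 -0.9928] w 0.273 t 21.1833
 dp now-axes [-0.0063 -0.0054  0.1148]  dp final-axes [-0.0062 -0.005   0.1148]  turn [ 0.0038 -0.0005  0.002 ]
pos [ 0.6452 -0.0325  0.0878] yaw 83.38 tilt [ 0.003 -0.    -1.   ] q [ 0.151   0.4947 -0.226   1.5543  0.1196  1.1032  1.3528] F [-0.518  -0.3841 -0.379 ] w 0.273 t 21.2333
 dp now-axes [-0.0056 -0.0054  0.1142]  dp final-axes [-0.0056 -0.005   0.1142]  turn [ 0.0038 -0.0004  0.0018]
```

View pics/c22.png

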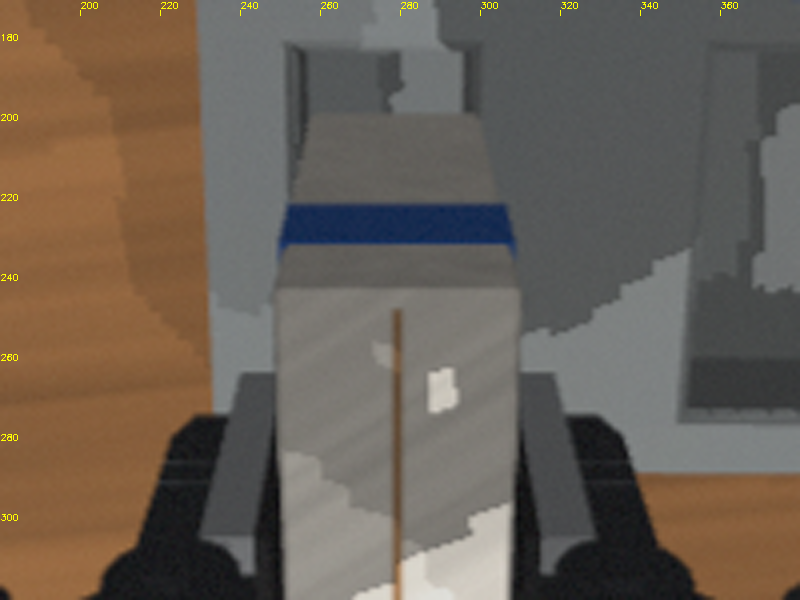

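Run:
```python
from h import *
o=manip.get_obs(); M=R.from_quat(o["ee_rot"]).as_matrix()
r=ray("x_wrist",[(251,181),(300,181)],.028);print((r-o["position"])@M)
```

```text
[[-0.0177 -0.0358  0.0597]
 [ 0.0127 -0.0358  0.0597]]
```

>>> move_arm(claw=[0,0,0,0,0,0], dp=[[-0.008,-0.008,0],[0,0,0.05],[0,0,0.05],[0,0,0],[0,0,0],[0,0,0]], turn=[[0,0,0],[0,0,0],[0,0,0],[0,0,0],[0,0,0],[0,0,0]])

```text
clock: 21.73
position: [0.6422, -0.034, 0.0654]
ee_rot: [0.747, 0.665, -0.0, -0.0]
ft_force: [1.3, -0.1, 0.1]
grip_width: 0.274
```

Run:
```python
from h import *
save("y_wrist","wrist");to(.6441,-.0335,.0435,83.3)
crop("y_wrist",210,180,140,80,5,"c23")
```

```text
pos [ 0.6424 -0.034   0.0657] yaw 83.39 tilt [-0.0004  0.0001 -1.    ] q [ 0.1519  0.5149 -0.2236  1.5755  0.1249  1.0657  1.3512] F [ 0.8084 -0.041  -0.5732] w 0.274 t 21.7833
 dp now-axes [0.0035 0.0084 0.1108]  dp final-axes [0.0035 0.0083 0.1108]  turn [-0.0006 -0.0001  0.0019]
```

View pics/c23.png

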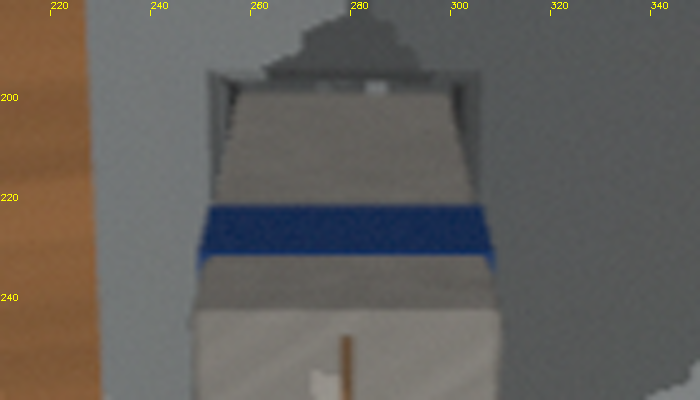

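>>> move_arm(claw=[0,0,0,0,0,0,0], dp=[[0.001,0.003,0.025],[0,0,0.025],[0,0,0.025],[0,0,0.025],[0,0,0.02],[0,0,0],[0,0,0]], turn=[[0,0,0],[0,0,0],[0,0,0],[0,0,0],[0,0,0],[0,0,0],[0,0,0]])

```text
clock: 22.37
position: [0.6432, -0.0342, 0.043]
ee_rot: [0.747, 0.665, -0.0, 0.0]
ft_force: [-6.6, -0.7, 14.1]
grip_width: 0.275
```

Run:
```python
from h import *
to(.6441,-.0335,.0425,83.3)
save("z_wrist","wrist")
```

```text
pos [ 0.6432 -0.0342  0.043 ] yaw 83.37 tilt [ 0.0004 -0.0005 -1.    ] q [ 0.1492  0.5416 -0.2202  1.5882  0.1327  1.0261  1.3458] F [-6.6082 -0.7495 14.0821] w 0.275 t 22.3667
 dp now-axes [0.0041 0.0039 0.0027]  dp final-axes [0.0041 0.0039 0.0027]  turn [0.0005 0.0006 0.0015]
```

View pics/z_wrist.png

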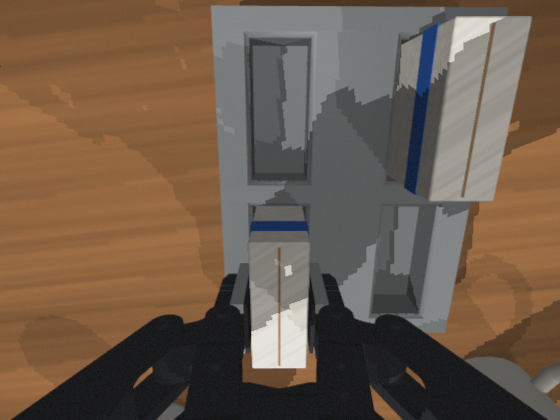

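>>> move_arm(claw=[0.5,0.5,0.5,0.5,0.5,0.5,0.5,0.5], dp=[[0,0,-0.008],[0,0,0],[0,0,0],[0,0,-0.18],[0,0,-0.18],[0,0,-0.18],[0,0,-0.18],[0,0,-0.15]], turn=[[0,0,0],[0,0,0],[0,0,0],[0,0,0],[0,0,0],[0,0,0.093],[0,0,0.093],[0,0,0]])

```text
clock: 23.08
position: [0.6433, -0.0338, 0.2199]
ee_rot: [0.795, 0.607, 0.001, 0.0]
ft_force: [0.5, -0.8, 0.1]
grip_width: 0.5
```

Run:
```python
from h import *
to(.535,-.18,.22,75)
```

```text
pos [ 0.6433 -0.0338  0.2199] yaw 74.76 tilt [ 0.0016  0.0001 -1.    ] q [ 0.1367  0.3874 -0.2063  1.4153  0.0795  1.3454  1.2324] F [ 0.5334 -0.8268  0.1126] w 0.500 t 23.0833
 dp now-axes [-0.8475 -0.3304 -0.0015]  dp final-axes [-0.8461 -0.3341 -0.0005]  turn [ 0.002  -0.0007 -0.0054]
```

>>> move_arm(claw=[0.5,0.5,0.5,0.5,0.5,0.5,0.5], dp=[[-0.169,-0.066,0],[-0.169,-0.066,0],[-0.169,-0.066,0],[-0.169,-0.066,0],[-0.169,-0.066,0],[0,0,0],[0,0,0]], turn=[[0,0,0],[0,0,0],[0,0,0],[0,0,0],[0,0,0],[0,0,0],[0,0,0]])

```text
clock: 23.67
position: [0.5345, -0.1824, 0.2173]
ee_rot: [0.795, 0.607, -0.0, 0.0]
ft_force: [-0.0, 1.2, -0.3]
grip_width: 0.498
```

Run:
```python
from h import *
to(.535,-.18,.22,75)
save("aa_wrist","wrist");save("aa_scene","scene")
crop("aa_scene",235,195,70,80,9,"c24s")
```

```text
pos [ 0.5345 -0.1824  0.2173] yaw 74.77 tilt [-0.     -0.0006 -1.    ] q [ 0.364   0.2132 -0.1344  1.6398  0.0301  1.2904  1.5293] F [-0.027   1.2334 -0.2985] w 0.498 t 23.6667
 dp now-axes [ 0.0123 -0.0009 -0.0135]  dp final-axes [ 0.0123 -0.0008 -0.0135]  turn [ 0.0002  0.0008 -0.0052]
```

View pics/aa_wrist.png

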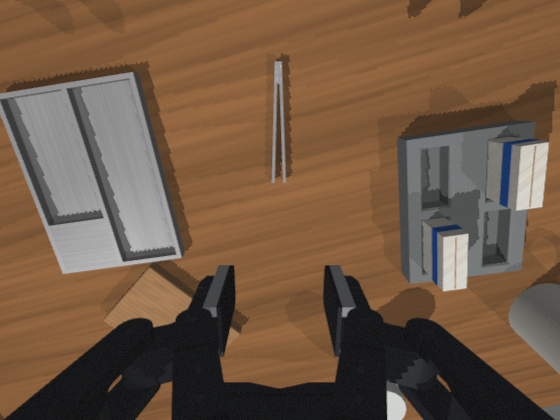

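View pics/c24s.png

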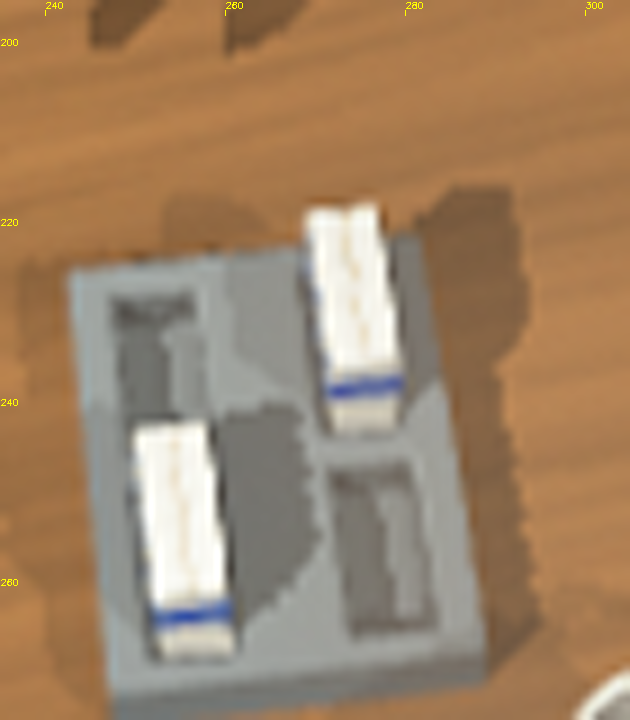

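Run:
```python
from h import *
crop("aa_wrist",0,60,195,220,3,"c25")
crop("aa_wrist",255,45,50,150,5,"c26")
```

```text
(no output)
```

View pics/c25.png

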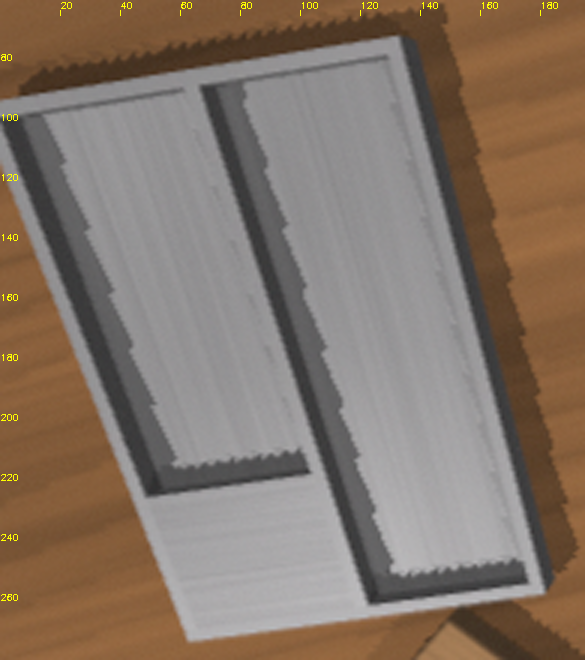

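View pics/c26.png

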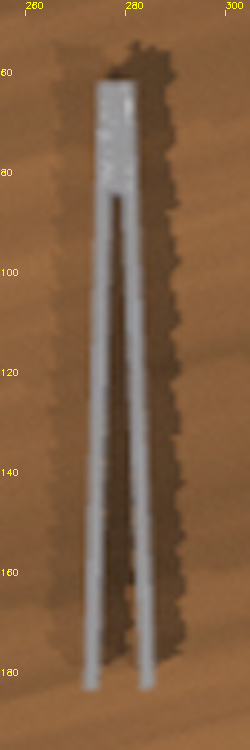

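Run:
```python
from h import *
def q(t,px,z,n):
    r=ray(t,px,z); d=r[2]+r[3]-r[0]-r[1]; print(n,r.mean(0)[:2],"ang %.1f"%np.degrees(np.arctan2(d[1],d[0])),"L %.4f W %.4f"%(np.linalg.norm(d)/2,np.linalg.norm(r[1]+r[2]-r[0]-r[3])/2)); return r.mean(0)
q("aa_wrist",[(67,88),(130,78.5),(175,254.5),(123.5,261.5)],.014,"long")
q("aa_wrist",[(1,99),(62,89.5),(103,217.5),(49,225)],.014,"short")
q("aa_wrist",[(274.5,62),(282,62),(286,183.3),(271.5,183.3)],.01,"forceps")
```

```text
long [ 0.4844 -0.3377] ang -7.2 L 0.1888 W 0.0622
short [ 0.4489 -0.4022] ang -7.4 L 0.1334 W 0.0624
forceps [ 0.4758 -0.1674] ang -15.0 L 0.1195 W 0.0114
```

Run:
```python
from h import *
to(.475,-.1672,.06,75)
```

```text
pos [ 0.5361 -0.1793  0.2172] yaw 75.06 tilt [ 0.0003  0.0006 -1.    ] q [ 0.3612  0.2146 -0.1374  1.6385  0.0297  1.2905  1.5287] F [-0.1511  1.3868 -0.2018] w 0.501 t 23.7667
 dp now-axes [-0.021  -0.3107  0.7859]  dp final-axes [-0.0208 -0.3106  0.7859]  turn [ 0.0001 -0.0008  0.0013]
```

>>> move_arm(claw=[0.45,0.45,0.45,0.45,0.45,0.45,0.45,0.45], dp=[[-0.012,-0.155,0],[-0.009,-0.155,0],[0,0,0.16],[0,0,0.16],[0,0,0.16],[0,0,0.16],[0,0,0.14],[0,0,0]], turn=[[0,0,0],[0,0,0],[0,0,0],[0,0,0],[0,0,0],[0,0,0],[0,0,0],[0,0,0]])

```text
clock: 24.43
position: [0.472, -0.1655, 0.0562]
ee_rot: [0.792, 0.61, -0.002, -0.004]
ft_force: [-1.3, 1.0, -0.2]
grip_width: 0.448
```

Run:
```python
from h import *
save("ab_wrist","wrist");to(.475,-.1672,.06,75);save("ab_wrist","wrist");to(.475,-.1672,.006,75)
```

```text
pos [ 0.4735 -0.1662  0.0591] yaw 75.16 tilt [-0.005   0.0021 -1.    ] q [ 0.3747  0.2483 -0.1415  1.9585  0.0417  0.9428  1.5245] F [-0.7015  0.3156  0.0688] w 0.451 t 24.4833
 dp now-axes [-0.0029  0.0086 -0.0044]  dp final-axes [-0.0029  0.0086 -0.0043]  turn [-0.0068 -0.001   0.0035]
pos [ 0.475  -0.1669  0.0613] yaw 75.13 tilt [-0.0014  0.001  -1.    ] q [ 0.3751  0.2459 -0.1413  1.9561  0.0416  0.9439  1.5247] F [-0.3549 -0.8392  1.0217] w 0.447 t 24.5333
 dp now-axes [-0.0015  0.0009  0.2765]  dp final-axes [-0.0014  0.0004  0.2765]  turn [-0.0021 -0.0007  0.0028]
```

View pics/ab_wrist.png

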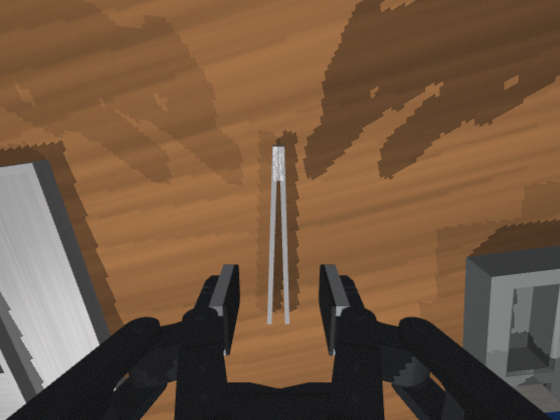

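Run:
```python
from h import *
o=manip.get_obs(); M=R.from_quat(o["ee_rot"]).as_matrix()
r=ray("ab_wrist",[(278.5,147),(278.5,325)],.01);print((r-o["position"])@M,r.mean(0))
```

```text
[[-0.0003 -0.0595  0.0514]
 [-0.0003  0.0599  0.0512]] [ 0.475  -0.1672  0.01  ]
```

Centred exactly. I'll descend and close gently.

>>> move_arm(claw=[0.45,0.45,0.45,0.45,0.45], dp=[[0,0,0.1],[0,0,0.1],[0,0,0.07],[0,0,0],[0,0,0]], turn=[[0,0,0],[0,0,0],[0,0,0],[0,0,0],[0,0,0]])

```text
clock: 24.95
position: [0.4759, -0.168, 0.0089]
ee_rot: [0.793, 0.609, 0.001, 0.001]
ft_force: [0.5, -1.1, 0.5]
grip_width: 0.451
```

>>> move_arm(claw=[0,0,0,0,0,0], dp=[[0,0,0],[0,0,0],[0,0,0],[0,0,0],[0,0,0],[0,0,0]], turn=[[0,0,0],[0,0,0],[0,0,0],[0,0,0],[0,0,0],[0,0,0]])

```text
clock: 25.45
position: [0.476, -0.1684, 0.009]
ee_rot: [0.793, 0.609, 0.001, 0.001]
ft_force: [-1.0, 1.0, 7.6]
grip_width: 0.104
```

Run:
```python
from h import *
to(.475,-.1672,.006,75)
save("ac_wrist","wrist")
```

```text
pos [ 0.476  -0.1684  0.009 ] yaw 75.01 tilt [ 0.0027 -0.0007 -1.    ] q [ 0.3709  0.3258 -0.1362  1.9877  0.059   0.829   1.5112] F [-0.9712  0.9673  7.559 ] w 0.104 t 25.45
 dp now-axes [ 0.0047 -0.0064  0.0151]  dp final-axes [ 0.0047 -0.0063  0.0151]  turn [ 0.0036 -0.      0.0003]
```

View pics/ac_wrist.png

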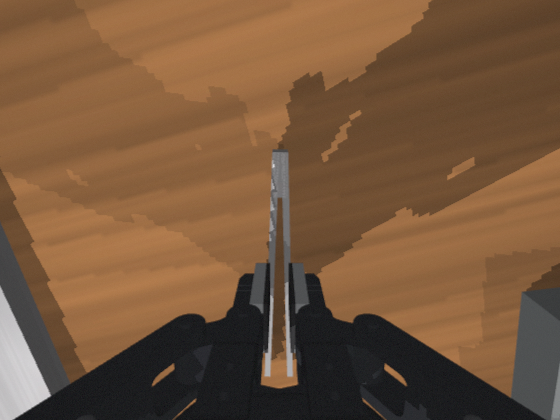

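>>> move_arm(claw=[0.3,0.3,0.3,0.3,0,0,0,0], dp=[[0,0,0],[0,0,0],[0.002,-0.005,0.024],[0,0,0],[0,0,0],[0,0,0],[0,0,0],[0,0,0]], turn=[[0,0,0],[0,0,0],[0,0,0],[0,0,0],[0,0,0],[0,0,0],[0,0,0],[0,0,0]])

```text
clock: 26.17
position: [0.4738, -0.1675, 0.0025]
ee_rot: [0.793, 0.609, 0.0, 0.0]
ft_force: [0.7, -0.9, -0.7]
grip_width: 0.115
```

Run:
```python
from h import *
to(.475,-.1672,.006,75)
save("ad_wrist","wrist")
```

```text
pos [ 0.4738 -0.1675  0.0025] yaw 75.02 tilt [ 0. -0. -1.] q [ 0.3698  0.3341 -0.1358  1.9941  0.0609  0.8171  1.5091] F [ 0.6756 -0.9452 -0.6592] w 0.115 t 26.1667
 dp now-axes [ 0.0032  0.0053 -0.0175]  dp final-axes [ 0.0032  0.0053 -0.0175]  turn [ 0.     -0.      0.0004]
```

View pics/ad_wrist.png

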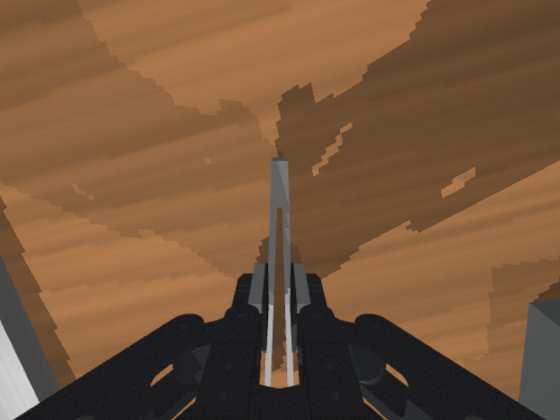

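>>> move_arm(claw=[0,0,0,0,0,0,0,0], dp=[[0,0,-0.05],[0,0,-0.15],[0,0,-0.15],[0,0,-0.15],[0,0,0],[0,0,0],[0,0,0],[0,0,0]], turn=[[0,0,0],[0,0,0],[0,0,0],[0,0,0],[0,0,-0.086],[0,0,-0.086],[0,0,0],[0,0,0]])

```text
clock: 26.88
position: [0.4738, -0.1676, 0.103]
ee_rot: [0.751, 0.66, 0.0, 0.0]
ft_force: [0.5, 0.3, 0.3]
grip_width: 0.117
```

Run:
```python
from h import *
manip.get_obs()
save("ae_wrist","wrist");to(.449,-.402,.1,82.7)
```

```text
pos [ 0.4736 -0.1675  0.1027] yaw 82.62 tilt [-0.0001  0.     -1.    ] q [ 0.3913  0.1887 -0.1554  1.9255  0.0339  1.0299  1.6631] F [-0.4954  0.5327 -0.5052] w 0.112 t 26.9333
 dp now-axes [-1.1784  0.0284  0.0135]  dp final-axes [-1.1785  0.0267  0.0135]  turn [-0.0001 -0.     -0.0018]
```

View pics/ae_wrist.png

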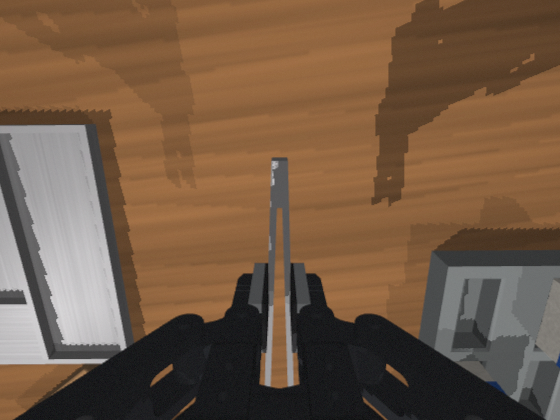

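>>> move_arm(claw=[0,0,0,0,0,0,0,0], dp=[[-0.168,0.004,0],[-0.168,0.004,0],[-0.168,0.004,0],[-0.168,0.004,0],[-0.168,0.004,0],[-0.168,0.004,0],[-0.168,0,0],[0,0,0]], turn=[[0,0,0],[0,0,0],[0,0,0],[0,0,0],[0,0,0],[0,0,0],[0,0,0],[0,0,0]])

```text
clock: 27.6
position: [0.4454, -0.4087, 0.1021]
ee_rot: [0.754, 0.657, -0.002, 0.001]
ft_force: [-1.7, -0.0, -0.6]
grip_width: 0.118
```

>>> move_arm(claw=[0,0,0,0], dp=[[0,0,0.1],[0,0,0.1],[0,0,0],[0,0,0]], turn=[[0,0,0],[0,0,0],[0,0,0],[0,0,0]])

```text
clock: 27.93
position: [0.4482, -0.4007, 0.0616]
ee_rot: [0.751, 0.661, -0.0, -0.001]
ft_force: [0.5, -0.1, 0.3]
grip_width: 0.119
```

Run:
```python
from h import *
to(.448,-.402,.0075,82.7);save("af_wrist","wrist");to(.448,-.402,.0075,82.7)
```

```text
pos [ 0.4482 -0.4007  0.0616] yaw 82.69 tilt [-0.0022  0.0019 -1.    ] q [ 0.6603  0.4281 -0.0083  1.7056  0.0039  1.0108  2.094 ] F [ 0.5331 -0.1214  0.3238] w 0.119 t 27.9333
 dp now-axes [-0.0068  0.0004  0.2705]  dp final-axes [-0.0064 -0.0003  0.2706]  turn [-0.0031 -0.002  -0.0001]
pos [ 0.4489 -0.4013  0.0628] yaw 82.71 tilt [-0.0004  0.0004 -1.    ] q [ 0.6603  0.4269 -0.0083  1.7044  0.004   1.0109  2.0942] F [-0.2707 -0.2181  0.4428] w 0.115 t 27.9833
 dp now-axes [-0.0042 -0.0041  0.2767]  dp final-axes [-0.0041 -0.0043  0.2767]  turn [-0.0006 -0.0005  0.0003]
```

View pics/af_wrist.png

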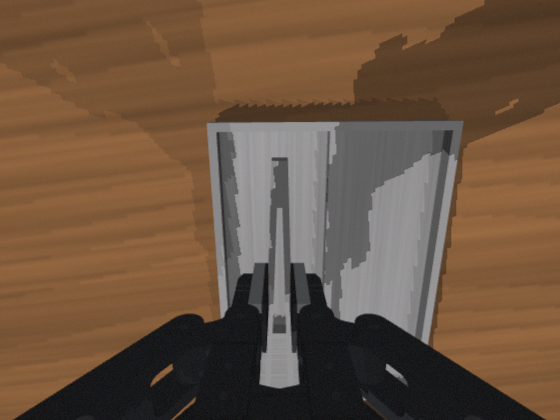

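Run:
```python
from h import *
o=manip.get_obs(); M=R.from_quat(o["ee_rot"]).as_matrix()
r=ray("af_wrist",[(219,131),(325,131)],.014);print((r-o["position"])@M)
r=ray("af_wrist",[(280,160)],o["position"][2]+.0075);print((r-o["position"])@M)
```

```text
[[-0.0332 -0.0677  0.0489]
 [ 0.0257 -0.0676  0.0489]]
[[ 0.0005 -0.0601 -0.0075]]
```

>>> move_arm(claw=[0,0,0,0,0,0], dp=[[-0.018,0,0.08],[0,0,0.08],[0,0,0.08],[0,0,0.03],[0,0,0],[0,0,0]], turn=[[0,0,0],[0,0,0],[0,0,0],[0,0,0],[0,0,0],[0,0,0]])

```text
clock: 28.48
position: [0.449, -0.4053, 0.0096]
ee_rot: [0.75, 0.661, 0.0, 0.001]
ft_force: [0.7, -0.0, -0.2]
grip_width: 0.114
```

Run:
```python
from h import *
to(.445,-.402,.0065,82.7)
```

```text
pos [ 0.449  -0.4053  0.0096] yaw 82.75 tilt [ 0.0009 -0.0006 -1.    ] q [ 0.6655  0.4994 -0.0083  1.7281  0.005   0.913   2.0994] F [ 0.6892 -0.0349 -0.2184] w 0.114 t 28.4833
 dp now-axes [ 0.0139 -0.0221  0.0157]  dp final-axes [ 0.0139 -0.0221  0.0157]  turn [0.0012 0.0006 0.0011]
```

Lower about 2.5 mm more, then release and lift.

>>> move_arm(claw=[0,0,0.25,0.25,0.25,0.25,0.25,0.25], dp=[[0,0,0.012],[0,0,0],[0,0,0],[0,0,0],[0,0,-0.1],[0,0,-0.18],[0,0,-0.18],[0,0,-0.18]], turn=[[0,0,0],[0,0,0],[0,0,0],[0,0,0],[0,0,0],[0,0,0],[0,0,0],[0,0,0]])

```text
clock: 29.15
position: [0.4482, -0.4049, 0.1358]
ee_rot: [0.75, 0.661, -0.0, -0.0]
ft_force: [1.0, -0.6, -0.3]
grip_width: 0.248
```

>>> move_arm(claw=[0.4,0.4,0.4,0.4], dp=[[0,0.1,-0.15],[0,0.1,0],[0,0,0],[0,0,0]], turn=[[0,0,0],[0,0,0],[0,0,0],[0,0,0]])

```text
clock: 29.48
position: [0.4889, -0.4097, 0.1645]
ee_rot: [0.75, 0.661, 0.0, 0.0]
ft_force: [-0.7, -0.8, -0.9]
grip_width: 0.401
```

Run:
```python
from h import *
to(.445,-.402,.0065,82.7);save("ag_wrist","wrist")
```

```text
pos [ 0.4889 -0.4097  0.1645] yaw 82.82 tilt [ 0.0008 -0.0002 -1.    ] q [ 0.6327  0.3992 -0.0087  1.5125  0.0033  1.2291  2.0691] F [-0.6892 -0.8328 -0.8909] w 0.401 t 29.4833
 dp now-axes [ 0.011  -0.2235  0.7898]  dp final-axes [ 0.0105 -0.2229  0.79  ]  turn [0.001  0.0001 0.0028]
```

View pics/ag_wrist.png

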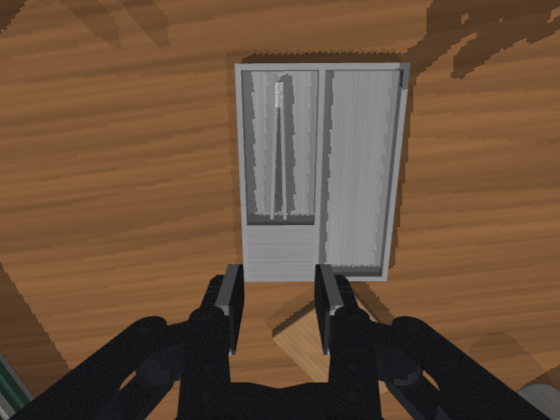

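Run:
```python
from h import *
f=ray("ag_wrist",[(279,82.5),(279,219.5)],.014); print(f.mean(0),np.linalg.norm(f[1]-f[0]))
b=ray("ag_wrist",[(243,71),(319,71),(316,224.5),(247,224.5)],.014); print(b.mean(0)); d=b[2]+b[3]-b[0]-b[1];print(np.degrees(np.arctan2(d[1],d[0])),np.linalg.norm(d)/2)
l=ray("ag_wrist",[(328,70),(402,70),(383,274),(322,274)],.014);print(l.mean(0));d=l[2]+l[3]-l[0]-l[1];print(np.degrees(np.arctan2(d[1],d[0])),np.linalg.norm(d)/2)
crop("ag_wrist",230,55,190,235,3,"c27")
```

```text
[ 0.4505 -0.4053  0.014 ] 0.11916207358542666
[ 0.4489 -0.4031  0.014 ]
-6.862858580231711 0.13283990195002357
[ 0.483  -0.3375  0.014 ]
-6.310700584037428 0.18566163348602824
```

View pics/c27.png

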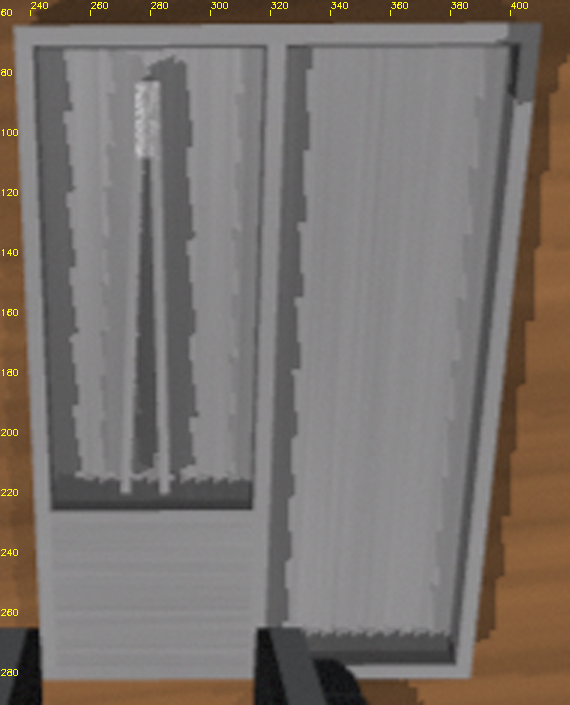

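>>> move_arm(claw=[0.4,0.4,0.4,0.4,0.4,0.4,0.4,0.4], dp=[[0.16,0.026,-0.1],[0.16,0.026,-0.1],[0.16,0.026,-0.1],[0.17,0.026,0],[0.17,0.026,0],[0.17,0.026,0],[0.17,0.026,0],[0.17,0.026,0]], turn=[[0,0,0],[0,0,0],[0,0,0],[0,0,0],[0,0,0],[0,0,0],[0,0,0],[0,0,0]])

```text
clock: 30.2
position: [0.562, -0.1506, 0.2237]
ee_rot: [0.751, 0.661, -0.001, -0.0]
ft_force: [0.9, -1.0, 0.1]
grip_width: 0.402
```

>>> move_arm(claw=[0.4,0.4,0.4,0.4,0.4,0.4,0.4,0.4], dp=[[0.17,0.026,0],[0.17,0.026,0],[0.17,0.026,0],[0.17,0.026,0],[0.17,0.026,0],[0.17,0.026,0],[0.17,0.026,0],[0.17,0.026,0]], turn=[[0,0,0],[0,0,0],[0,0,0],[0,0,0],[0,0,0],[0,0,0],[0,0,0],[0,0,0]])

```text
clock: 30.87
position: [0.6381, 0.1135, 0.2235]
ee_rot: [0.751, 0.661, -0.001, 0.0]
ft_force: [1.3, 0.1, 0.9]
grip_width: 0.398
```

>>> move_arm(claw=[0.4,0.4,0.4,0.4,0.4,0.4,0.4], dp=[[0.17,0.026,0],[0.17,0.026,0],[0,0,0],[0,0,0],[0,0,0],[0,0,0],[0,0,0]], turn=[[0,0,0],[0,0,0],[0,0,-0.12],[0,0,-0.12],[0,0,-0.12],[0,0,0],[0,0,0]])

```text
clock: 31.45
position: [0.6571, 0.1783, 0.2235]
ee_rot: [0.651, 0.759, -0.001, -0.0]
ft_force: [0.1, 1.0, -0.6]
grip_width: 0.396
```

Run:
```python
from h import *
to(.594,.1946,.06,99);save("ah_wrist","wrist")
```

```text
pos [0.6571 0.1783 0.2235] yaw 98.74 tilt [-0.001  -0.0008 -1.    ] q [-0.0964  0.4838 -0.344   1.288   0.1602  1.3977  1.2918] F [ 0.0746  1.025  -0.602 ] w 0.396 t 31.45
 dp now-axes [ 0.1291 -0.2983  0.818 ]  dp final-axes [ 0.1299 -0.2986  0.8177]  turn [-0.0014  0.0008 -0.0058]
```

View pics/ah_wrist.png

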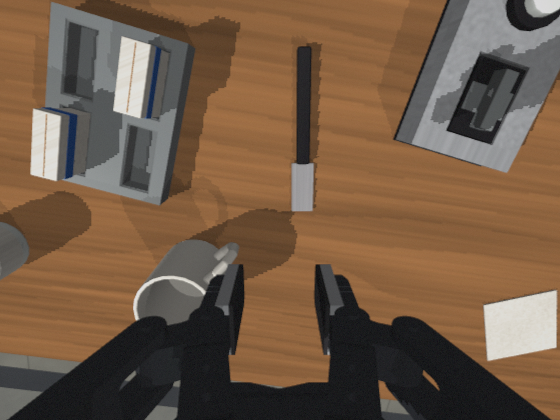

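Run:
```python
from h import *
h=ray("ah_wrist",[(298,47),(310.5,47)],.012); s=ray("ah_wrist",[(292,211),(313.5,211)],.004)
j=ray("ah_wrist",[(292.5,164),(313.5,164)],.004)
print(h,s,j); d=s.mean(0)-h.mean(0); a=np.arctan2(d[1],d[0]); print(np.degrees(a),np.linalg.norm(d[:2]))
c=(h.mean(0)+s.mean(0))/2; g=c[:2]-.010*np.array([np.cos(a),np.sin(a)]); print(c,g)
to(g[0],g[1],.06,90+np.degrees(a))
```

```text
[[0.5213 0.1753 0.012 ]
 [0.5195 0.1872 0.012 ]] [[0.6883 0.1975 0.004 ]
 [0.6846 0.2219 0.004 ]] [[0.635  0.1892 0.004 ]
 [0.6315 0.2119 0.004 ]]
9.716698228130223 0.16842239855759092
[0.6034 0.1955 0.008 ] [0.5936 0.1938]
pos [0.6572 0.1784 0.2238] yaw 98.71 tilt [-0.0006 -0.0006 -1.    ] q [-0.0966  0.4836 -0.3438  1.2876  0.1601  1.3977  1.2914] F [0.6816 0.4496 0.7906] w 0.397 t 31.5
 dp now-axes [ 0.1247 -0.3021  0.8191]  dp final-axes [ 0.1296 -0.3004  0.819 ]  turn [-0.0009  0.0006 -0.0223]
```

>>> move_arm(claw=[0.4,0.4,0.4,0.4,0.4,0.4,0.4,0.4], dp=[[0.065,-0.15,0],[0.065,-0.15,0],[0,0,0.17],[0,0,0.17],[0,0,0.17],[0,0,0.17],[0,0,0.13],[0,0,0]], turn=[[0,0,-0.022],[0,0,0],[0,0,0],[0,0,0],[0,0,0],[0,0,0],[0,0,0],[0,0,0]])

```text
clock: 32.17
position: [0.5904, 0.1931, 0.0564]
ee_rot: [0.644, 0.765, -0.004, -0.002]
ft_force: [-0.4, -0.2, -1.0]
grip_width: 0.399
```

Run:
```python
from h import *
save("ai_wrist","wrist");save("ai_wrist","wrist");to(.5936,.1938,.003,99.6)
```

```text
pos [0.5937 0.1948 0.0623] yaw 99.83 tilt [-0.0011 -0.0004 -1.    ] q [-0.1132  0.4996 -0.3563  1.6241  0.1933  1.054   1.2169] F [0.0701 0.0167 1.0659] w 0.398 t 32.2667
 dp now-axes [-0.0045 -0.001   0.2966]  dp final-axes [-0.0046 -0.0013  0.2966]  turn [-0.0014  0.0003  0.0052]
```

View pics/ai_wrist.png

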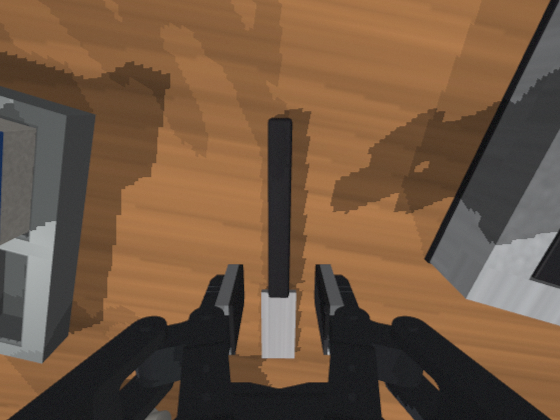

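>>> move_arm(claw=[0.4,0.4,0.4,0.4,0.4,0.4], dp=[[-0.004,0,0.1],[0,0,0.1],[0,0,0.08],[0,0,0],[0,0,0],[0,0,0]], turn=[[0,0,0],[0,0,0],[0,0,0],[0,0,0],[0,0,0],[0,0,0]])

```text
clock: 32.77
position: [0.5956, 0.1949, 0.0087]
ee_rot: [0.643, 0.766, 0.001, 0.001]
ft_force: [-0.3, 0.1, -0.0]
grip_width: 0.399
```

Run:
```python
from h import *
to(.5936,.1938,.004,99.6)
```

```text
pos [0.5956 0.1949 0.0087] yaw 99.91 tilt [ 0.0033  0.0011 -1.    ] q [-0.1239  0.5659 -0.342   1.6534  0.2221  0.9572  1.1993] F [-0.2523  0.0787 -0.0086] w 0.399 t 32.7667
 dp now-axes [-0.0035 -0.011   0.0236]  dp final-axes [-0.0035 -0.0109  0.0237]  turn [ 0.0044 -0.0007  0.0069]
```

>>> move_arm(claw=[0.4,0.4,0,0,0,0,0,0], dp=[[0,-0.006,0.018],[0,0,0],[0,0,0],[0,0,0],[0,0,0],[0,0,0],[0,0,0],[0,0,0]], turn=[[0,0,0],[0,0,0],[0,0,0],[0,0,0],[0,0,0],[0,0,0],[0,0,0],[0,0,0]])

```text
clock: 33.43
position: [0.5933, 0.1942, 0.0032]
ee_rot: [0.643, 0.766, 0.0, 0.0]
ft_force: [-1.5, -1.2, 6.3]
grip_width: 0.147
```

Run:
```python
from h import *
to(.5936,.1938,.004,99.6)
```

```text
pos [0.5933 0.1942 0.0032] yaw 99.94 tilt [ 0.0008  0.0002 -1.    ] q [-0.1247  0.5706 -0.3409  1.6601  0.2242  0.9487  1.1975] F [-1.4864 -1.2149  6.3122] w 0.147 t 33.4333
 dp now-axes [-0.0024  0.0012 -0.0042]  dp final-axes [-0.0024  0.0012 -0.0042]  turn [ 0.0011 -0.0001  0.0076]
```

>>> move_arm(claw=[0,0,0,0,0,0,0,0], dp=[[0,0,-0.05],[0,0,-0.15],[0,0,-0.18],[0,0,-0.18],[0,0,-0.18],[0,0,0],[0,0,0],[0,0,0]], turn=[[0,0,0],[0,0,0],[0,0,0],[0,0,0],[0,0,0.127],[0,0,0.127],[0,0,0.127],[0,0,0]])

```text
clock: 34.1
position: [0.593, 0.1942, 0.1517]
ee_rot: [0.752, 0.66, 0.001, 0.0]
ft_force: [-0.1, -0.3, -1.7]
grip_width: 0.151
```

Run:
```python
from h import *
manip.get_obs()
save("aj_wrist","wrist");to(.474,-.3365,.15,82.8)
```

```text
pos [0.5928 0.1941 0.151 ] yaw 82.90 tilt [ 0.0003 -0.0001 -1.    ] q [-0.1371  0.4027 -0.3235  1.5527  0.1339  1.2078  0.9628] F [-0.148  -0.0934 -0.301 ] w 0.149 t 34.15
 dp now-axes [-2.706  -0.2614  0.0052]  dp final-axes [-2.7065 -0.2567  0.005 ]  turn [0.0004 0.0001 0.0022]
```

View pics/aj_wrist.png

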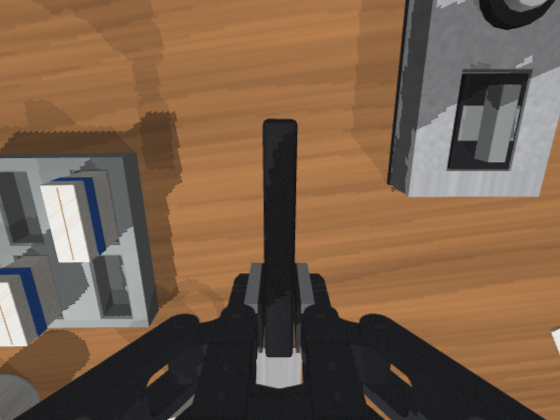

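>>> move_arm(claw=[0,0,0,0,0,0,0,0], dp=[[-0.169,-0.016,0],[-0.169,-0.016,0],[-0.169,-0.016,0],[-0.169,-0.016,0],[-0.169,-0.016,0],[-0.169,-0.016,0],[-0.169,-0.016,0],[-0.169,-0.016,0]], turn=[[0,0,0],[0,0,0],[0,0,0],[0,0,0],[0,0,0],[0,0,0],[0,0,0],[0,0,0]])

```text
clock: 34.82
position: [0.5326, -0.0725, 0.1503]
ee_rot: [0.749, 0.663, -0.0, -0.0]
ft_force: [1.3, 0.7, -0.6]
grip_width: 0.149
```

>>> move_arm(claw=[0,0,0,0,0,0,0,0], dp=[[-0.169,-0.016,0],[-0.169,-0.016,0],[-0.169,-0.016,0],[-0.169,-0.016,0],[-0.169,-0.016,0],[-0.169,-0.016,0],[-0.169,-0.016,0],[-0.169,-0.016,0]], turn=[[0,0,0],[0,0,0],[0,0,0],[0,0,0],[0,0,0],[0,0,0],[0,0,0],[0,0,0]])

```text
clock: 35.48
position: [0.4734, -0.3374, 0.1502]
ee_rot: [0.749, 0.663, -0.0, -0.0]
ft_force: [0.9, 0.2, 0.4]
grip_width: 0.153
```

>>> move_arm(claw=[0,0,0,0,0], dp=[[0,0,0.15],[0,0,0.15],[0,0,0.15],[0,0,0],[0,0,0]], turn=[[0,0,0],[0,0,0],[0,0,0],[0,0,0],[0,0,0]])

```text
clock: 35.9
position: [0.4733, -0.3352, 0.0595]
ee_rot: [0.749, 0.662, -0.0, -0.002]
ft_force: [0.7, -0.1, 0.0]
grip_width: 0.153
```

Run:
```python
from h import *
manip.get_obs()
save("ak_wrist","wrist");to(.474,-.3364,.008,82.8)
```

```text
pos [ 0.4745 -0.336   0.0613] yaw 82.92 tilt [-0.0002  0.0003 -1.    ] q [ 0.5568  0.3895 -0.0231  1.7615  0.0103  0.991   1.977 ] F [ 0.3199 -1.5004  0.263 ] w 0.152 t 35.95
 dp now-axes [-0.0024 -0.0023  0.2664]  dp final-axes [-0.0023 -0.0024  0.2664]  turn [-0.0003 -0.0004  0.0026]
```

View pics/ak_wrist.png

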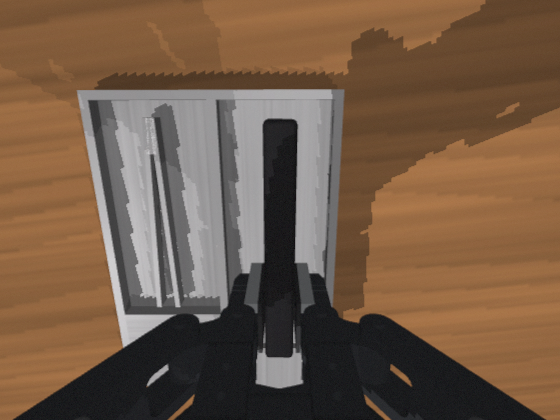

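Run:
```python
from h import *
o=manip.get_obs(); M=R.from_quat(o["ee_rot"]).as_matrix()
r=ray("ak_wrist",[(219,99),(334,99)],.014);print((r-o["position"])@M)
r=ray("ak_wrist",[(280,121)],o["position"][2]+.0088);print((r-o["position"])@M)
```

```text
[[-0.0319 -0.0849  0.0473]
 [ 0.0296 -0.085   0.0473]]
[[ 0.0005 -0.0757 -0.0088]]
```

>>> move_arm(claw=[0,0,0,0,0,0], dp=[[-0.005,0,0.09],[0,0,0.09],[0,0,0.085],[0,0,0],[0,0,0],[0,0,0]], turn=[[0,0,0],[0,0,0],[0,0,0],[0,0,0],[0,0,0],[0,0,0]])

```text
clock: 36.45
position: [0.4753, -0.3375, 0.0096]
ee_rot: [0.75, 0.662, 0.0, 0.001]
ft_force: [-0.5, -0.3, 0.0]
grip_width: 0.154
```

Run:
```python
from h import *
to(.474,-.3364,.0075,82.8)
```

```text
pos [ 0.4753 -0.3375  0.0096] yaw 82.84 tilt [ 0.0021 -0.0012 -1.    ] q [ 0.558   0.4597 -0.0229  1.7889  0.013   0.8907  1.9752] F [-0.4737 -0.2592  0.0414] w 0.154 t 36.45
 dp now-axes [ 0.0049 -0.0072  0.0107]  dp final-axes [ 0.0048 -0.0072  0.0107]  turn [0.0029 0.0012 0.0009]
```

>>> move_arm(claw=[0,0,0.3,0.3,0.3,0.3,0.3,0.3], dp=[[0,0,0.01],[0,0,0],[0,0,0],[0,0,0],[0,0,-0.1],[0,0,-0.18],[0,0,-0.18],[0,0,-0.18]], turn=[[0,0,0],[0,0,0],[0,0,0],[0,0,0],[0,0,0],[0,0,0],[0,0,0],[0,0,0]])

```text
clock: 37.12
position: [0.4737, -0.3368, 0.135]
ee_rot: [0.75, 0.661, -0.0, -0.0]
ft_force: [0.5, -0.1, -0.9]
grip_width: 0.302
```

>>> move_arm(claw=[0.3,0.3,0.3,0.3,0.3], dp=[[0,0.1,-0.15],[0,0.15,-0.15],[0,0,0],[0,0,0],[0,0,0]], turn=[[0,0,0],[0,0,0],[0,0,0],[0,0,0],[0,0,0]])

```text
clock: 37.53
position: [0.5225, -0.343, 0.192]
ee_rot: [0.75, 0.661, -0.0, -0.001]
ft_force: [-0.7, 0.3, -0.2]
grip_width: 0.301
```

Run:
```python
from h import *
manip.get_obs()
save("al_wrist","wrist");to(.474,-.3364,.008,82.8)
save("al_scene","scene"); save("al_side","side")
```

```text
pos [ 0.522  -0.343   0.1914] yaw 82.78 tilt [-0.0024  0.0011 -1.    ] q [ 0.5258  0.3548 -0.0225  1.5146  0.0083  1.2749  1.947 ] F [-0.1308 -0.4633 -0.5583] w 0.301 t 37.5833
 dp now-axes [ 0.0019 -0.2398  0.9179]  dp final-axes [ 0.0028 -0.2421  0.9172]  turn [-0.0032 -0.0011 -0.0005]
```

View pics/al_wrist.png

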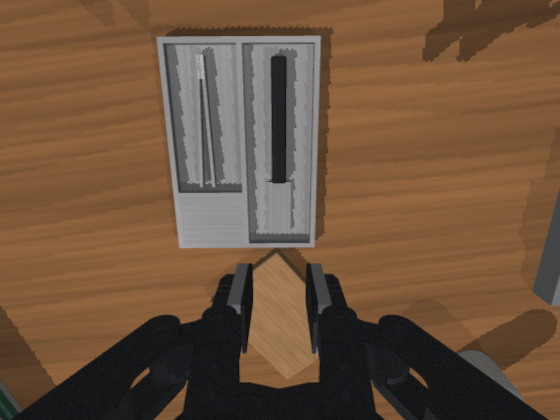

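View pics/al_scene.png

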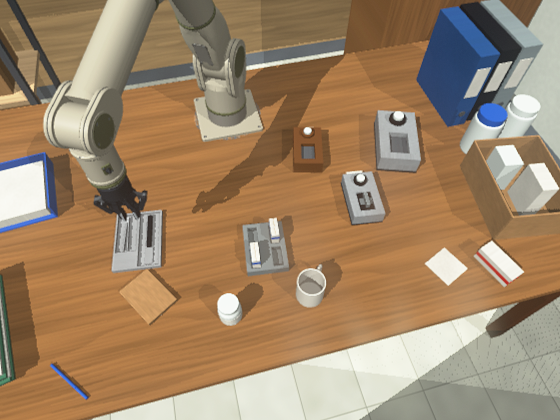

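View pics/al_side.png

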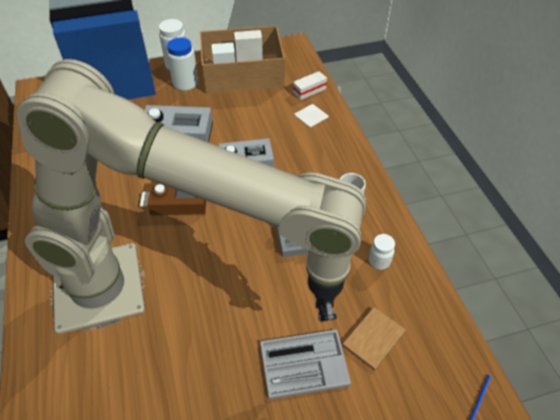

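Run:
```python
from h import *
a=load("al_scene")[0]
A=cv2.resize(a[215:280,235:300],None,fx=6,fy=6,interpolation=cv2.INTER_CUBIC); B=cv2.resize(a[165:230,335:400],None,fx=6,fy=6,interpolation=cv2.INTER_CUBIC)
C=cv2.resize(a[85:285,420:560],None,fx=2.2,fy=1.95)
cv2.imwrite("pics/fin.png",np.hstack([A,B])); cv2.imwrite("pics/fin2.png",cv2.resize(a[125:290,425:560],None,fx=4,fy=3.5,interpolation=cv2.INTER_CUBIC))
f=ray("al_wrist",[(200,55),(208.5,187)],.014);print("forceps",f.mean(0)); s=ray("al_wrist",[(278.5,57),(279,233)],.012);print(s,s.mean(0))
for n,p in (("box c1",(505,163)),("box2",(538,185)),("flat",(498,262))): print(n,ray("al_scene",p,.05))
```

```text
forceps [ 0.4507 -0.4045  0.014 ]
[[ 0.4018 -0.3286  0.012 ]
 [ 0.5676 -0.3491  0.012 ]] [ 0.4847 -0.3388  0.012 ]
box c1 [[0.519  0.8716 0.05  ]]
box2 [[0.6298 0.9256 0.05  ]]
flat [[0.8466 0.6468 0.05  ]]
```

View pics/fin.png

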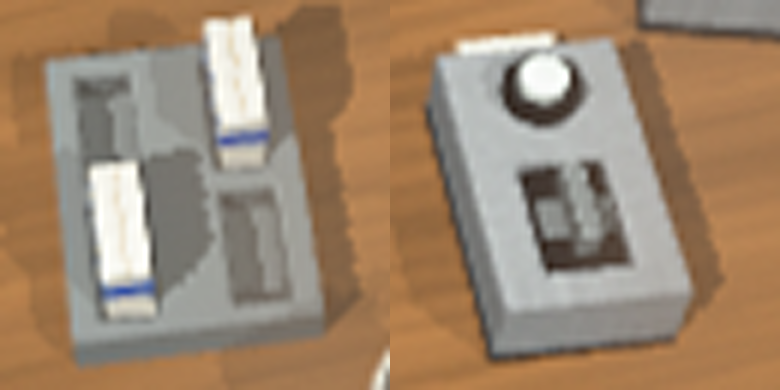

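View pics/fin2.png

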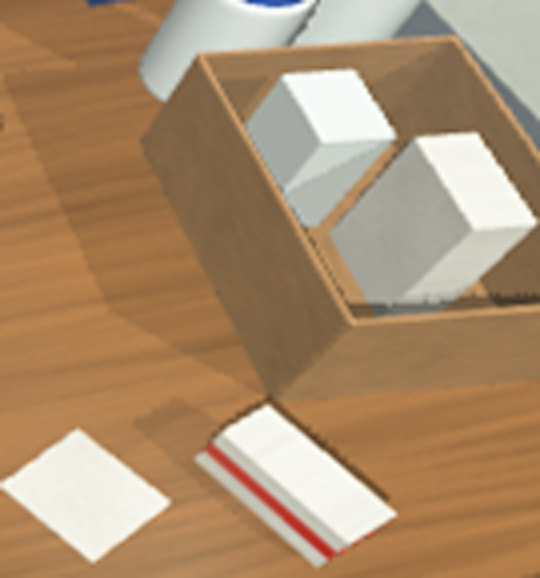

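```bash
python3 -c "
from workcell import manip
print(manip.get_obs()['joint_velocities']); print(manip.hand_in())"
```

```text
[-6.50339563e-05 -2.07877687e-03 -2.01566234e-03 -5.77095740e-03
 -6.58376754e-04  1.50688532e-03 -2.27879056e-03]
the job is handed in; nothing more can be done
None
```

I handed the job in at about 38 s of robot time. My last checks show everything in place, but hand-in reported no verdict.

- **Printer:** I pressed the cassette into the smaller grey printer until it stopped, at about 32 N. The block looks flush. I then pushed the feed button down until it stopped, at about 30 N, and the side view showed it down.
- **Cartons:** I found only two, and both stand upright in diagonally opposite slots of the rack.
  - **First carton:** after release its top measured about 0.4 mm from the slot centre. I felt no floor contact before letting go, so its depth rests on the measured height.
  - **Second carton:** it met the slot floor with 14 N. I checked its final position only by eye in the scene view.
- **Left alone:** two plain white boxes in the brown box and a red-banded one lying flat are not the banded upright cartons, and the ones in the box are also out of reach.
- **Tray:** the spatula lies within about 1–2 mm of the long compartment's centre, and the forceps within about 3 mm of the short one's. Both look flat and lengthwise.
- **Regrasp:** my first grip on the forceps was too shallow, so I regrasped them lower before lifting.
- **Bystanders:** the jar, mug and notebook were not touched. No check at the end failed or disagreed.

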